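Fetch the loupe from the blocked drawer to check a proof

TASK

I want to check this proof, but the loupe is in the little desk drawer, and the ink bottle and the rubber stamp stand in front of it so that it cannot be pulled out. Set both of them aside standing upright in the green tray, pull the drawer out, and stand the loupe right side up, centred over the register mark on the proof. Then shut the drawer fully and put the bottle back upright in the middle of its blue saucer and the stamp back standing in the middle of its ink pad; the bottle is full, so never let it tip.

Things in the scene. Friction and masses are not known exactly. Their poses are not given: they have to be found in the camera images.
- bottle_mid (a point): Ink bottle, black, round, upright: body 46 mm diameter up to 48 mm above its foot, black cap 29 mm diameter above that, 64 mm high in all, 0.11 kg with a pale label. Point on its axis half-way up, 32 mm above its foot; z up. Starts standing in the blue saucer. Grip it round the body, at or below this point.
- stamp_mid (a point): Rubber stamp: beech foot 28 (its x) x 50 (its y) x 18 mm, waist 16 mm thick from 18 to 40 mm, dark-brown round handle 24 mm across from 40 to 76 mm above the foot's underside; 0.09 kg. Point on its axis half-way up, 38 mm above the underside; z up. Grip the handle, about 20 mm above this point. Starts standing on the ink pad.
- loupe_mid (a point): Loupe: black round magnifier 36 mm high, 43 mm diameter from 13 mm up, 38 mm below that; 0.06 kg. Point on its axis half-way up, 18 mm above its foot; z up. Grip it about 5 mm above this point. Starts standing in the drawer, some 32 mm behind the inside of its front, partly hidden by the unit's top till the drawer is out. Drawer floor 30 mm above the table, walls 36 mm high.
- drawer (a joint): How far the drawer of the wooden desk unit is pulled out, m: 0 shut (against a stop), 0.15 fully out. Starts ajar at 0.040 to 0.048; it slides towards the robot along -x of drawer_handle, with about 2 N of friction, and stays where it is left. At 0.12 the loupe is clear of the unit's top. The drawer passes above the saucer and the ink pad, but not past things that stand on them.
- drawer_handle (a point): Middle of the drawer's steel bar handle: round bar 11 mm thick, 50 mm long along this point's y, 35 mm in front of the drawer front, 53 mm above the table; moves with the drawer. Site x points into the unit (the way it shuts), z up. The fixed wooden unit is 270 mm wide, its top 90 mm above the table with a roll and a clip (25 mm high) on it; drawer front 266 mm wide, upper edge at 78 mm.
- saucer: Blue round china saucer, fixed, 82 mm across and 8 mm high at the rim, flat inside (62 mm across, 3 mm above the table). Origin under its centre. Home of the ink bottle. In front of the drawer, to one side of its handle (left or right).
- ink_pad: Ink pad: flat dark steel tin 70 (x) x 105 (y) mm, fixed, with a red felt whose top is 12 mm above the table. Origin under its centre. Home of the stamp. In front of the drawer, on the other side of the handle from the saucer.
- side_tray: Shallow green tray, fixed, 130 (x) x 200 (y) mm, walls 4 mm thick and 18 mm high, floor 4 mm above the table. Origin under its centre. Side area with room for bottle and stamp next to each other along its y. On the left or on the right of the drawer.
- proof_sheet: Printed proof: white sheet 210 (x) x 148 (y) mm, 1.2 mm thick, fixed, with a colour picture. Origin under its black register mark (21 mm circle with cross and dot), in the middle of the sheet's near margin, 30 mm from the edge; the picture lies on the +x side of the mark. On the other side from the tray.
Mind the look-alikes: they are no part of the job. There is more than one size of the side_tray; the job needs the larger.

How it is judged:
By the outcome, as a careful person would: the job done as asked, in the order asked, and still so for the second after the job is handed in, with the robot touching nothing.
It also fails if it takes over 141 s, if anything falls off the work surface, if the arm or the gripper's body presses on something with over 40 N, if the wrist force passes 120 N, or if a joint passes its speed limit or range.

ROBOT

A 6-joint arm with a two-finger parallel gripper is mounted at the origin on a cart in front of the work surface, level with it; the furniture and walls round the work are solid. World frame = base frame: x ahead of the robot, y to its left, z up, the work surface at z = 0. Lengths are in m, angles in rad, forces in N, time in s.
With the tool pointing down it reaches from about 0.375 to 0.9 m from the base axis. Payload 3.1 kg.
Tool frame: the origin (TCP) lies on the centre line of the jaws, within the pads' length; the fingertips stand 19 mm ahead of it and the grasp point (between the pads) is the TCP (r.tip_reach is the z of the fingertips in the tool frame, in m); z points along the fingers, y is the line along which they close (so a half turn about z gives the same grasp; the last joint's range is limited). The gripper opens to 85 mm and grips with 20 to 120 N. Pads are 22 mm wide; open, the fingers measure 114 mm over their backs; the gripper's body (76 mm by 85 mm) begins 54 mm behind the grasp point. The pads swing forward as they close: fully open they stand 13 mm farther back than shut.
Start: joints at [1.145, 0.527, 1.433, -0, 1.181, -0.178], TCP at [0.153, 0.606, 0.25] pointing down, gripper open.
Joint ranges: [-3.08, 3.08], [-0.75, 2.2], [0.22, 2.44], [-1.43, 4.57], [0, 2.65], [-2.85, 2.85]. Speed limits (rad/s): [2.79, 2.79, 3.14, 3.14, 3.14, 3.14].

INTERFACE

Orientations are given as a unit quaternion [x, y, z, w].
In Python, from rig import r, cams gives the robot as it stands.
- The arm moves only by the tool drive_tool, never from a script. Its argument "targets" is a list of rows, each a list of 5 numbers: the shift along the tool's x, y, z scaled (see below), then the turn about the tool's z scaled (see below), then the opening, from -1 (shut) to 1 (fully open). In form: [[tx, ty, tz, roll, jaw], ...]. A call has 1 to 12 rows; each row is the pose to reach, as a shift and turn from the pose commanded when the call began, along the tool's axes at that moment; what a row does not reach only later rows make up. The controller multiplies each number of a shift by 0.3 m and each number of a turn by 45 degrees. A row lasts 1/12 s, in which the tool goes at most 41.7 mm and 7.16 degrees, less where a joint would pass 70% of its speed; a pose out of reach is approached as far as the arm can. A call with a number of a shift or a turn outside -1 to 1 is refused whole. A call with a gripper value outside its range is refused whole. The fingers move at their own pace and stop on an object; "grip_force" is the grip in N (left out, the last holds). Time passes only in rows, so rows that repeat a pose let the fingers close. It gives the time, the measured TCP pose, the force, the opening and the grip force at its end, in the units of the state.
- r.state(): the state, without advancing time (a new reading comes with each control period).
- cams.read_camera(name): name is "scene" or "side" or "wrist"; returns (picture, depth): 384x512x3 uint8, red, green, blue; 384x512 float32, m along the optical axis (not along the pixel's ray), 0 where there is no reading.
- cams.calibration(name): a dict with "K" (3x3 intrinsics, pixels), "R" (3x3) and "t" (3): a world point X has camera coordinates R X + t. Camera axes: x right, y down, z forward; pixel columns grow to the right and rows downward; lengths in m; the calibration is good to about 2 mm. A picture is of the moment at which its call begins: read the wrist's pose just before it. calibration takes no time and is no camera call; for the wrist camera it gives the pose at the moment of the call.
- r.hand_in(): hands the job in; it is judged then, once.
The state is a dict: "clock": time; "q": joint angles; "qvel": joint speeds; "tau": joint torques, N m; "eef_pos": TCP position; "tool_rot": TCP orientation; "wrist_force": force on the tool from outside, world axes, zero at the start; "wrist_torque": the same for the moment, N m; "width": finger opening in m; "grasp_force": force on a finger pad.
Only numpy, scipy, OpenCV 4.12 (cv2) and the standard library are available. Lean on these libraries where they do the work, as an engineer would, in place of code of your own. Each camera call takes 0.05 s, during which the arm holds its last target. There are 200 camera calls.

## Working session

There is one attempt and no reset: what is moved stays moved. The work goes in short steps, Python scripts to look and compute and a tool call to move; the robot and the scene stay as the last step left them, time stands still between calls to the robot, and variables do not carry over. Pictures are saved under pics/ and viewed, at most 14 in all, crops included, and the job is handed in when it is done.

Besides the shell and the picture viewer there is one more tool, called after "Request:" in YAML: its name, and indented under it one key for each argument. drive_tool: Moves the arm, as the interface text tells. Shifts and turns lie within -1 to 1; 1 stands for 0.3 m of shift or 45 degrees of turn. Its arguments: {"type":"object","properties":{"targets":{"type":"array"},"grip_force":{"type":"number"}},"required":["targets"]}

```bash
ls && mkdir -p pics && python3 - <<'E'
from rig import r,cams
import cv2,numpy as np
print(r.state())
for n in("scene","side"):
    p,d=cams.read_camera(n); c=cams.calibration(n)
    np.savez(f"{n}.npz",p=p,d=d,**c)
    cv2.imwrite(f"pics/{n}0.png",p[:,:,::-1])
    print(n,c["K"].round(1).tolist(),(-c["R"].T@c["t"]).round(3))
E
```

```text
pics
{'clock': 0.0, 'q': array([ 1.14451488e+00,  5.28442693e-01,  1.43394476e+00,  4.87727443e-05,
        1.18137836e+00, -1.78477871e-01]), 'qvel': array([-0.00042704,  0.0012708 , -0.00027971, -0.00019616,  0.00144503,
        0.00025671]), 'tau': array([-6.45974887e-04, -4.42356563e+01, -1.78021091e+01, -3.84849081e-04,
        8.59340216e-03,  9.22203157e-06]), 'eef_pos': array([0.15295319, 0.60528467, 0.24933449]), 'tool_rot': array([ 1.23594154e-01,  9.92332255e-01, -1.03056486e-03, -3.45102337e-04]), 'wrist_force': array([-0.70058356,  0.50920397,  0.31815443]), 'wrist_torque': array([-0.03420545, -0.0239457 ,  0.02965211]), 'grasp_force': 0.0, 'width': 0.08530067241666275}
scene [[380.8, 0.0, 253.9], [0.0, 380.8, 190.6], [0.0, 0.0, 1.0]] [0.186 0.495 0.735]
side [[468.6, 0.0, 244.6], [0.0, 468.6, 194.2], [0.0, 0.0, 1.0]] [0.607 1.024 0.549]
```

View pics/scene0.png

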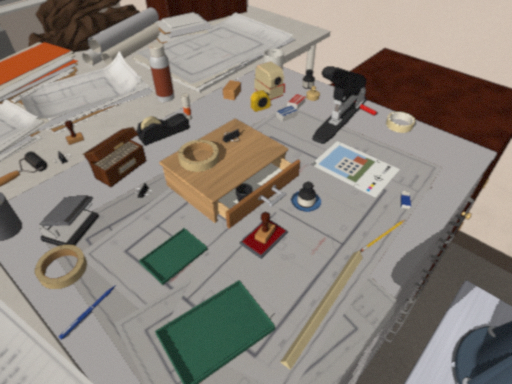

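View pics/side0.png

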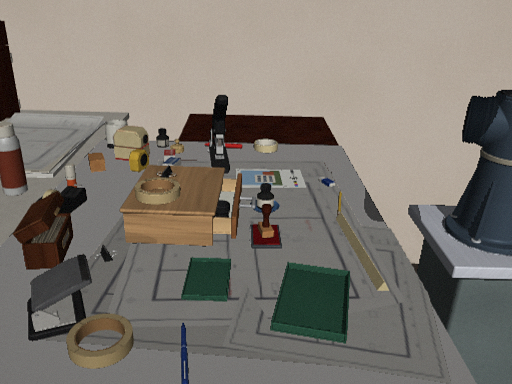

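The scene view shows the large green tray at about (215,332) and the small decoy tray at (173,255). The stamp is on the pad at (265,230), the bottle in the saucer at (307,195), the loupe in the ajar drawer at (243,190), and the proof at (357,167) with its mark near (378,182). The side view agrees. Next I'll measure positions from depth and look at a crop.

```bash
cat > h.py <<'E'
import numpy as np, cv2
def cloud(f):
    K,R,t,d=f["K"],f["R"],f["t"],f["d"]
    v,u=np.mgrid[:384,:512]
    c=np.stack([(u-K[0,2])/K[0,0]*d,(v-K[1,2])/K[1,1]*d,d],-1)
    X=(c-t)@R
    X[d==0]=np.nan
    return X
def proj(f,P):
    c=f["R"]@np.asarray(P,float)+f["t"]; p=f["K"]@c; return p[:2]/p[2]
def ray(f,u,v,z):
    K,R,t=f["K"],f["R"],f["t"]
    d=R.T@np.linalg.solve(K,[u,v,1.]); o=-R.T@t
    return o+d*(z-o[2])/d[2]
E
python3 - <<'E'
from h import *
for n in("scene","side"):
    f=np.load(n+".npz"); X=cloud(f); p=f["p"]; h=cv2.cvtColor(p,cv2.COLOR_RGB2HSV); H,S,V=[h[...,i].astype(int) for i in range(3)]
    ok=(X[...,0]>.25)&(X[...,0]<.95)&(abs(X[...,1])<.75)&(X[...,2]<.1)
    for nm,m in dict(green=(abs(H-75)<20)&(S>100),blue=(abs(H-107)<10)&(S>110),red=((H<6)|(H>174))&(S>150)).items():
        m=(m&ok).astype(np.uint8); k,l,st,c=cv2.connectedComponentsWithStats(m)
        for i in range(1,k):
            if st[i,4]>60:
                P=X[l==i]; rc=cv2.minAreaRect(P[:,:2].astype(np.float32))
                print(n,nm,st[i,4],c[i].round(),"mean",np.nanmean(P,0).round(3),"rect",np.round(rc[0],3),np.round(rc[1],3),round(rc[2],1))
    y,x,s=((110,150,260) if n=="scene" else (150,110,220)),0,0
f=np.load("scene.npz")
a=cv2.resize(f["p"][120:250,210:410],None,fx=4,fy=4,interpolation=cv2.INTER_CUBIC)
cv2.imwrite("pics/c1.png",a[:,:,::-1])
E
```

```text
scene green 1673 [173. 256.] mean [0.678 0.234 0.004] rect [0.678 0.233] [0.131 0.089] 88.9
scene green 6287 [214. 333.] mean [0.473 0.298 0.006] rect [0.472 0.296] [0.196 0.129] 77.6
scene blue 128 [306. 204.] mean [ 0.547 -0.104  0.005] rect [ 0.55  -0.107] [0.072 0.053] 30.4
scene blue 65 [405. 200.] mean [ 0.357 -0.282  0.015] rect [ 0.357 -0.282] [0.021 0.032] 25.9
scene blue 123 [ 77. 322.] mean [0.693 0.468 0.009] rect [0.693 0.471] [0.008 0.075] 8.5
scene red 67 [367. 109.] mean [ 0.651 -0.596  0.015] rect [ 0.653 -0.596] [0.014 0.061] 76.3
scene red 418 [263. 240.] mean [0.549 0.065 0.013] rect [0.555 0.055] [0.058 0.093] 1.3
side green 1782 [207. 279.] mean [0.675 0.234 0.004] rect [0.674 0.234] [0.139 0.085] 88.7
side green 4839 [313. 302.] mean [0.471 0.301 0.006] rect [0.47  0.297] [0.205 0.127] 77.4
side blue 297 [184. 354.] mean [0.696 0.448 0.009] rect [0.697 0.442] [0.01  0.138] 9.0
side red 63 [233. 145.] mean [ 0.648 -0.595  0.012] rect [ 0.648 -0.594] [0.058 0.02 ] 10.8
side red 319 [265. 237.] mean [0.553 0.069 0.011] rect [0.553 0.057] [0.06  0.096] 0.5
```

View pics/c1.png

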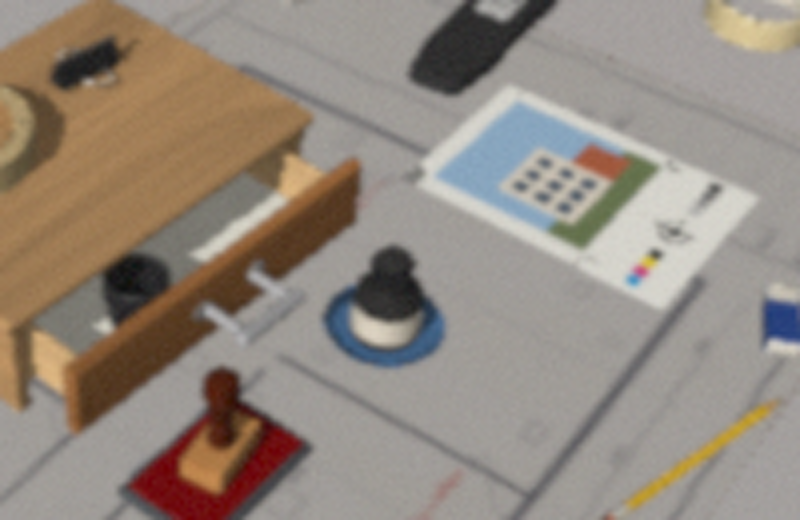

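The crop shows these pixels (full image): register mark (379,178), handle bar mid (277.5,199), bottle cap (308,184.5) and stamp top (265.5,214.5). I'll turn them into positions and work out the move for a wrist view.

```bash
python3 - <<'E'
from h import *
from rig import r,cams
f=np.load("scene.npz"); X=cloud(f)
for nm,u,v,z in [("mark",378.75,177.75,.0012),("handle",277.5,199,.056),("hL",270,203.7,.056),("hR",285,194.2,.056),("bottle",308.2,184.5,.067),("stamp",265.5,214.5,.088),("loupetop",244,187,.066),("frontL",229,218.,.078),("frontR",299.5,161,.078)]:
    print(nm,ray(f,u,v,z).round(3),"depth",X[int(round(v)),int(round(u))].round(3))
# drawer front edge top
m=(X[...,2]>.070)&(X[...,2]<.082)&(X[...,0]>.58)&(X[...,0]<.72)&(abs(X[...,1]+0.02)<.16)
P=X[m]; print(len(P)); rc=cv2.minAreaRect(P[:,:2].astype(np.float32)); print(rc)
m=(X[...,2]>.086)&(X[...,2]<.094)&(X[...,0]>.58)&(X[...,0]<1.)&(abs(X[...,1])<.2)
rc=cv2.minAreaRect(X[m][:,:2].astype(np.float32)); print("top",rc)
hsv=cv2.cvtColor(f["p"],cv2.COLOR_RGB2HSV)
m=(hsv[...,1]<30)&(hsv[...,2]>200)&(X[...,2]<.01)&(X[...,1]<-.15)&(X[...,0]>.35)&(X[...,0]<.8)
print("sheet",m.sum())
c=cams.calibration("wrist"); s=r.state()
print("wristcam",c["K"].round(1).tolist(),(-c["R"].T@c["t"]).round(3),c["R"].round(3).tolist(),r.tip_reach)
E
```

```text
mark [ 0.456 -0.327  0.001] depth [ 0.454 -0.326  0.002]
handle [ 0.583 -0.029  0.056] depth [ 0.582 -0.029  0.057]
hL [ 0.587 -0.005  0.056] depth [ 0.585 -0.002  0.058]
hR [ 0.58  -0.055  0.056] depth [ 0.582 -0.057  0.053]
bottle [ 0.552 -0.112  0.067] depth [ 0.552 -0.111  0.069]
stamp [0.554 0.051 0.088] depth [0.554 0.05  0.088]
loupetop [0.667 0.003 0.066] depth [ 0.675 -0.005  0.055]
frontL [0.615 0.108 0.078] depth [0.624 0.1   0.064]
frontR [ 0.617 -0.159  0.078] depth [ 0.666 -0.237  0.001]
529
((0.6653438210487366, -0.031568557024002075), (0.27100104093551636, 0.0936037003993988), 87.74418640136719)
top ((0.8303400278091431, 0.01206749677658081), (0.37816253304481506, 0.3252998888492584), 87.99542999267578)
sheet 943
wristcam [[265.8, 0.0, 260.3], [0.0, 265.8, 190.9], [0.0, 0.0, 1.0]] [0.084 0.622 0.374] [[0.244, 0.97, -0.003], [0.934, -0.234, 0.27], [0.262, -0.069, -0.963]] 0.019
```

Request:
drive_tool:
  targets:
    - [-0.82, -0.88, -0.1, -0.316, 1]
    - [-0.82, -0.88, -0.1, -0.316, 1]
    - [-0.82, -0.88, -0.1, -0.316, 1]
    - [-0.82, -0.88, -0.1, -0.316, 1]
    - [-0.82, -0.88, -0.1, -0.316, 1]
    - [-0.82, -0.88, -0.1, -0.316, 1]
    - [-0.82, -0.88, -0.1, -0.316, 1]
    - [-0.82, -0.88, -0.1, -0.316, 1]
    - [-0.82, -0.88, -0.1, -0.316, 1]
    - [-0.82, -0.88, -0.1, -0.316, 1]

```text
clock: 0.93
eef_pos: [0.3293, 0.286, 0.2806]
tool_rot: [0.003, 1.0, -0.001, 0.001]
wrist_force: [-0.4, 0.8, 0.4]
width: 0.0854
grasp_force: 0.0
```

```bash
cat >> h.py <<'E'
def plan(*targets, yaw=None):
    """world targets -> scaled rows from present pose; yaw = wanted world angle of tool y axis, deg"""
    from rig import r
    from scipy.spatial.transform import Rotation as Ro
    s=r.state(); R=Ro.from_quat(s["tool_rot"]).as_matrix(); p=s["eef_pos"]
    a=np.degrees(np.arctan2(R[1,1],R[0,1])); 
    print("clock %.2f"%s["clock"],"pos",p.round(4),"yawy %.2f"%a,"tilt",R[:2,2].round(3),"w %.4f"%s["width"],"q6 %.2f"%s["q"][5],"F",s["wrist_force"].round(1),"g %.1f"%s["grasp_force"])
    for t in targets:
        d=R.T@(np.array(t)-p); roll=0 if yaw is None else -((yaw-a+180)%360-180)/45
        print(t,"->",(d/.3).round(4).tolist(),"roll",round(roll,4),"rows",int(np.ceil(np.linalg.norm(d)/.0417)))
def snap(n,name=None):
    from rig import r,cams
    c=cams.calibration(n); p,d=cams.read_camera(n); f=dict(p=p,d=d,**c); np.savez((name or n)+".npz",**f)
    if name: cv2.imwrite(f"pics/{name}.png",p[:,:,::-1])
    return f
E
python3 -c "
from h import *
plan((.45,-.05,.30),yaw=90)"
```

```text
clock 0.93 pos [0.3293 0.286  0.2806] yawy 89.70 tilt [ 0.002 -0.002] w 0.0854 q6 -1.11 F [-0.4  0.8  0.4] g 0.0
(0.45, -0.05, 0.3) -> [-0.4083, -1.1179, -0.0622] roll -0.0067 rows 9
```

Request:
drive_tool:
  targets:
    - [-0.4, -1, -0.06, 0, 1]
    - [-0.4, -1, -0.06, 0, 1]
    - [-0.4, -1, -0.06, 0, 1]
    - [-0.4, -1, -0.06, 0, 1]
    - [-0.4, -1, -0.06, 0, 1]
    - [-0.4, -1, -0.06, 0, 1]
    - [-0.4, -1, -0.06, 0, 1]
    - [-0.4, -1, -0.06, 0, 1]
    - [-0.4, -1, -0.06, 0, 1]
    - [-0.4, -1, -0.06, 0, 1]
    - [-0.4, -1, -0.06, 0, 1]

```text
clock: 1.85
eef_pos: [0.4463, -0.0093, 0.2977]
tool_rot: [-0.0, 1.0, 0.001, -0.001]
wrist_force: [0.1, 0.2, -0.1]
width: 0.0859
grasp_force: 0.0
```

```bash
python3 -c "
from h import *
snap('wrist','w1')
plan()"
```

```text
clock 1.90 pos [ 0.4461 -0.0089  0.2978] yawy 90.09 tilt [-0.002  0.001] w 0.0854 q6 -1.84 F [-0.2  0.4 -0.3] g 0.0
```

View pics/w1.png

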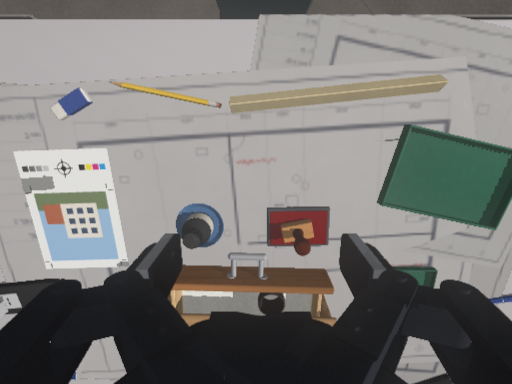

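The wrist view (up is towards the robot) shows the mark at (63,168), the saucer near (200,226), the pad at (298,227), the handle bar at (248,257) and the large tray at (450,177). I'll measure these more exactly.

```bash
python3 - <<'E'
from h import *
f=np.load("w1.npz"); X=cloud(f); h=cv2.cvtColor(f["p"],cv2.COLOR_RGB2HSV); H,S,V=[h[...,i].astype(int) for i in range(3)]
def box(m,u0,u1,v0,v1):
    o=np.zeros_like(m); o[v0:v1,u0:u1]=m[v0:v1,u0:u1]; return o
m=box((abs(H-107)<12)&(S>110),170,230,200,255); 
cs=max(cv2.findContours(m.astype(np.uint8),cv2.RETR_EXTERNAL,cv2.CHAIN_APPROX_NONE)[0],key=len)[:,0]
Q=np.array([ray(f,u,v,.008)[:2] for u,v in cs],np.float32); print("saucer",cv2.minEnclosingCircle(Q), "cloud z",np.nanmean(X[m],0).round(4))
m=box(((H<6)|(H>174))&(S>150),255,340,195,255); v,u=np.nonzero(m)
Q=np.array([ray(f,a,b,.012)[:2] for a,b in zip(u,v)],np.float32); print("felt",cv2.minAreaRect(Q))
# tray
m=box((abs(H-75)<20)&(S>80),370,512,110,240); v,u=np.nonzero(m)
Q=np.array([ray(f,a,b,.018)[:2] for a,b in zip(u,v)],np.float32); print("tray",cv2.minAreaRect(Q))
print("mark",ray(f,63,168,.0012).round(4),X[168,63].round(4))
# sheet
m=box((X[...,2]<.006)&(V>150),10,130,140,275)
m=(V>190)&(S<40);m=box(m,10,130,145,275).astype(np.uint8); v,u=np.nonzero(m)
Q=np.array([ray(f,a,b,.0012)[:2] for a,b in zip(u,v)],np.float32); print("sheet",cv2.minAreaRect(Q))
# heights
def top(z0,z1,x0,x1,y0,y1,nm):
    m=(X[...,2]>z0)&(X[...,2]<z1)&(X[...,0]>x0)&(X[...,0]<x1)&(X[...,1]>y0)&(X[...,1]<y1)
    P=X[m][:,:2].astype(np.float32); print(nm,m.sum(),P.mean(0).round(4),cv2.minEnclosingCircle(P),cv2.minAreaRect(P))
top(.058,.075,.5,.62,-.15,-.07,"cap"); top(.08,.095,.5,.62,0,.1,"stamptop"); top(.022,.034,.5,.6,0,.1,"stampfoot")
top(.048,.066,.56,.6,-.07,.01,"handle"); top(.07,.082,.59,.66,-.17,.12,"front")
top(.050,.070,.625,.70,-.05,.06,"loupe")
E
```

```text
saucer ((0.5695483684539795, -0.09198767691850662), 0.001384722301736474) cloud z [ 0.5639 -0.099   0.0037]
felt ((0.5534569025039673, 0.054339274764060974), (0.055749502032995224, 0.09105201810598373), 0.07399843633174896)
tray ((0.470001757144928, 0.2944767475128174), (0.19645699858665466, 0.12729720771312714), 77.5306167602539)
mark [ 0.4551 -0.3259  0.0012] [ 0.4546 -0.3239  0.0038]
sheet ((0.530115008354187, -0.32189351320266724), (0.21174821257591248, 0.14894504845142365), 1.9901485443115234)
cap 595 [ 0.5815 -0.1067] ((0.582185685634613, -0.10331942141056061), 0.04762618616223335) ((0.576449453830719, -0.10186246037483215), (0.06750782579183578, 0.08079198747873306), 87.10116577148438)
stamptop 193 [0.5518 0.05  ] ((0.5532748699188232, 0.05024641752243042), 0.011507926508784294) ((0.553118109703064, 0.05067949742078781), (0.022465134039521217, 0.020668087527155876), 53.093021392822266)
stampfoot 440 [0.5499 0.0493] ((0.553078293800354, 0.05030447989702225), 0.027773750945925713) ((0.5526530146598816, 0.05015450716018677), (0.02842733822762966, 0.04978889226913452), 12.494502067565918)
handle 366 [ 0.5833 -0.0304] ((0.5834546685218811, -0.029699519276618958), 0.02968217246234417) ((0.5877532958984375, -0.0296971183270216), (0.02439475618302822, 0.058477818965911865), 0.10456403344869614)
front 1489 [ 0.6212 -0.0192] ((0.6246930360794067, -0.019834723323583603), 0.12176349759101868) ((0.6226231455802917, -0.01977270096540451), (0.24330270290374756, 0.013007752597332), 88.28413391113281)
loupe 341 [0.6632 0.0078] ((0.6606330871582031, 0.008231621235609055), 0.02197425626218319) ((0.6595484614372253, 0.008154056966304779), (0.04060414060950279, 0.04215764254331589), 16.882877349853516)
```

```bash
python3 - <<'E'
from h import *
for n in("w1","scene"):
    f=np.load(n+".npz"); X=cloud(f); h=cv2.cvtColor(f["p"],cv2.COLOR_RGB2HSV); H,S,V=[h[...,i].astype(int) for i in range(3)]
    near=(np.hypot(X[...,0]-.552,X[...,1]+.11)<.06)
    m=((abs(H-107)<15)&(S>70)&(X[...,2]<.02)&near)
    v,u=np.nonzero(m); Q=np.array([ray(f,a,b,.007)[:2] for a,b in zip(u,v)],np.float32)
    print(n,"saucer",m.sum(),cv2.minEnclosingCircle(Q),cv2.fitEllipse(cv2.convexHull(Q)))
    for a,b in((.06,.075),(.044,.054)):
        m=(X[...,2]>a)&(X[...,2]<b)&near&(X[...,0]<.582)&(X[...,1]<-.065)
        P=X[m]; print(a,m.sum(),P.mean(0).round(4),cv2.minEnclosingCircle(P[:,:2].astype(np.float32)))
E
```

```text
w1 saucer 738 ((0.5514585971832275, -0.11177470535039902), 0.039666369557380676) ((0.551490843296051, -0.11171828210353851), (0.07742888480424881, 0.07841678708791733), 169.5868377685547)
0.06 282 [ 0.5479 -0.1097  0.0665] ((0.5494487881660461, -0.11031827330589294), 0.014444916509091854)
0.044 76 [ 0.5414 -0.1058  0.0466] ((0.5483385920524597, -0.10924898833036423), 0.015194286592304707)
scene saucer 187 ((0.5529365539550781, -0.1131468191742897), 0.03829275816679001) ((0.553473711013794, -0.11312235891819), (0.07396525144577026, 0.07463644444942474), 104.15040588378906)
0.06 86 [ 0.5512 -0.1084  0.0668] ((0.5527938008308411, -0.1098480299115181), 0.014647040516138077)
0.044 45 [ 0.5487 -0.1033  0.0467] ((0.5530734062194824, -0.10879434645175934), 0.017472464591264725)
```

Request:
drive_tool:
  targets:
    - [-0.35, -0.337, 0.2, -0.222, 1]
    - [-0.35, -0.337, 0.3, -0.222, 1]
    - [-0.35, -0.337, 0.4, -0.222, 1]
    - [-0.35, -0.337, 0.5, -0.222, 1]
    - [-0.35, -0.337, 0.56, -0.222, 1]
    - [-0.35, -0.337, 0.56, -0.222, 1]
    - [-0.35, -0.337, 0.56, -0.222, 1]
    - [-0.35, -0.337, 0.56, -0.222, 1]

```text
clock: 2.57
eef_pos: [0.5511, -0.1094, 0.1292]
tool_rot: [-0.088, 0.996, 0.001, -0.002]
wrist_force: [-0.8, 0.6, 0.2]
width: 0.0853
grasp_force: 0.0
```

```bash
python3 -c "
from h import *
snap('side','s1')
plan((.5505,-.110,.032),yaw=100)"
```

```text
clock 2.62 pos [ 0.5518 -0.1096  0.1308] yawy 100.12 tilt [-0.001  0.001] w 0.0854 q6 -2.14 F [0.7 0.1 0.2] g 0.0
(0.5505, -0.11, 0.032) -> [0.0042, -0.0007, 0.3293] roll 0.0027 rows 3
```

View pics/s1.png

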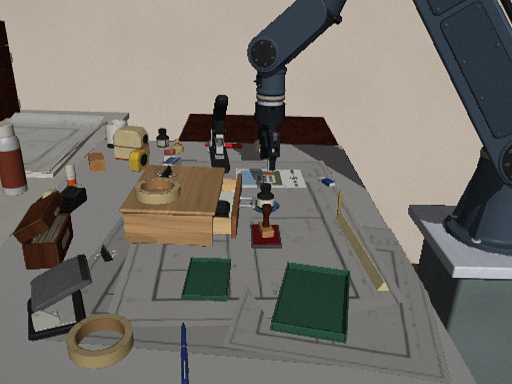

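The gripper hovers over the bottle at about (268,150), clear of the handle and the drawer. I'll go down slowly and grip gently.

Request:
drive_tool:
  targets:
    - [0.003, 0, 0.06, 0, 1]
    - [0.003, 0, 0.12, 0, 1]
    - [0.003, 0, 0.18, 0, 1]
    - [0.003, 0, 0.24, 0, 1]
    - [0.003, 0, 0.29, 0, 1]
    - [0.003, 0, 0.328, 0, 1]
    - [0.003, 0, 0.328, 0, 1]
    - [0.003, 0, 0.328, 0, 0.3]
    - [0.003, 0, 0.328, 0, 0.1]
    - [0.003, 0, 0.328, 0, -0.1]
    - [0.003, 0, 0.328, 0, -0.3]
    - [0.003, 0, 0.328, 0, -0.3]
  grip_force: 30

```text
clock: 3.62
eef_pos: [0.5521, -0.1118, 0.0334]
tool_rot: [-0.087, 0.996, -0.001, 0.001]
wrist_force: [0.1, 1.9, 5.7]
width: 0.0453
grasp_force: 30.6
```

Request:
drive_tool:
  targets:
    - [0, 0, 0, 0, -0.3]
    - [0, 0, 0, 0, -0.3]
    - [0, 0, 0, 0, -0.3]
    - [0, 0, 0, 0, -0.3]
    - [0, 0, 0, 0, -0.3]
    - [0, 0, 0, 0, -0.3]
  grip_force: 30

```text
clock: 4.12
eef_pos: [0.5521, -0.1118, 0.0334]
tool_rot: [-0.087, 0.996, -0.001, 0.001]
wrist_force: [-0.2, 1.1, 6.2]
width: 0.0455
grasp_force: 30.7
```

Request:
drive_tool:
  targets:
    - [0, 0, -0.01, 0, -0.3]
    - [0, 0, -0.03, 0, -0.3]
    - [0, 0, -0.07, 0, -0.3]
    - [0, 0, -0.12, 0, -0.3]
    - [0, 0, -0.18, 0, -0.3]
    - [0, 0, -0.25, 0, -0.3]
    - [0, 0, -0.32, 0, -0.3]
    - [0, 0, -0.39, 0, -0.3]
    - [0, 0, -0.45, 0, -0.3]
    - [0, 0, -0.49, 0, -0.3]
    - [0, 0, -0.51, 0, -0.3]
    - [0, 0, -0.52, 0, -0.3]

```text
clock: 5.12
eef_pos: [0.5516, -0.1117, 0.1896]
tool_rot: [-0.087, 0.996, -0.001, 0.001]
wrist_force: [0.1, -0.1, -1.4]
width: 0.0453
grasp_force: 30.9
```

```bash
python3 -c "
from h import *
plan((.52,.09,.19),(.48,.338,.19),yaw=100)"
```

```text
clock 5.12 pos [ 0.5516 -0.1117  0.1896] yawy 100.01 tilt [ 0.002 -0.001] w 0.0453 q6 -2.14 F [ 0.1 -0.1 -1.4] g 30.9
(0.52, 0.09, 0.19) -> [-0.0132, 0.6802, -0.0022] roll 0.0003 rows 5
(0.48, 0.338, 0.19) -> [-0.0257, 1.5175, -0.0032] roll 0.0003 rows 11
```

Request:
drive_tool:
  targets:
    - [0, 0.02, 0, 0, -0.3]
    - [0, 0.06, 0, 0, -0.3]
    - [0, 0.12, 0, 0, -0.3]
    - [0, 0.19, 0, 0, -0.3]
    - [0, 0.27, 0, 0, -0.3]
    - [-0.01, 0.35, 0, 0, -0.3]
    - [-0.01, 0.43, 0, 0, -0.3]
    - [-0.01, 0.51, 0, 0, -0.3]
    - [-0.01, 0.59, 0, 0, -0.3]
    - [-0.01, 0.67, 0, 0, -0.3]
    - [-0.01, 0.75, 0, 0, -0.3]
    - [-0.01, 0.83, 0, 0, -0.3]

```text
clock: 6.12
eef_pos: [0.5089, 0.1362, 0.1867]
tool_rot: [-0.087, 0.996, 0.0, -0.002]
wrist_force: [-0.3, 0.1, -0.7]
width: 0.0454
grasp_force: 30.9
```

Request:
drive_tool:
  targets:
    - [0, 0.08, 0, 0, -0.3]
    - [0, 0.16, 0, 0, -0.3]
    - [0, 0.24, 0, 0, -0.3]
    - [-0.01, 0.32, 0, 0, -0.3]
    - [-0.01, 0.4, 0, 0, -0.3]
    - [-0.01, 0.48, 0, 0, -0.3]
    - [-0.01, 0.55, 0, 0, -0.3]
    - [-0.015, 0.61, 0, 0, -0.3]
    - [-0.015, 0.65, 0, 0, -0.3]
    - [-0.015, 0.675, 0, 0, -0.3]
    - [-0.015, 0.685, 0, 0, -0.3]
    - [-0.015, 0.685, 0, 0, -0.3]

```text
clock: 7.12
eef_pos: [0.479, 0.3375, 0.1874]
tool_rot: [-0.088, 0.996, -0.0, -0.001]
wrist_force: [0.0, -0.4, -1.5]
width: 0.0454
grasp_force: 30.9
```

```bash
python3 -c "
from h import *
plan((.48,.338,.035),yaw=100)"
```

```text
clock 7.12 pos [0.479  0.3375 0.1874] yawy 100.06 tilt [-0.001 -0.001] w 0.0454 q6 -1.32 F [ 0.  -0.4 -1.5] g 30.9
(0.48, 0.338, 0.035) -> [-0.0042, 0.0012, 0.5081] roll 0.0014 rows 4
```

Request:
drive_tool:
  targets:
    - [0, 0, 0.02, 0, -0.3]
    - [0, 0, 0.07, 0, -0.3]
    - [0, 0, 0.13, 0, -0.3]
    - [0, 0, 0.2, 0, -0.3]
    - [0, 0, 0.27, 0, -0.3]
    - [0, 0, 0.34, 0, -0.3]
    - [0, 0, 0.41, 0, -0.3]
    - [0, 0, 0.46, 0, -0.3]
    - [0, 0, 0.49, 0, -0.3]
    - [0, 0, 0.5, 0, -0.3]
    - [0, 0, 0.506, 0, -0.3]
    - [0, 0, 0.506, 0, -0.3]

```text
clock: 8.12
eef_pos: [0.4801, 0.3371, 0.0364]
tool_rot: [-0.087, 0.996, 0.0, 0.0]
wrist_force: [0.7, 0.6, -0.7]
width: 0.0455
grasp_force: 30.9
```

Request:
drive_tool:
  targets:
    - [0, 0, 0.004, 0, -0.3]
    - [0, 0, 0.007, 0, -0.3]
    - [0, 0, 0.007, 0, -0.3]

```text
clock: 8.37
eef_pos: [0.48, 0.3375, 0.0347]
tool_rot: [-0.087, 0.996, 0.0, 0.001]
wrist_force: [-0.7, 0.7, -1.2]
width: 0.0453
grasp_force: 30.9
```

Request:
drive_tool:
  targets:
    - [0, 0, 0.002, 0, -0.3]
    - [0, 0, 0.004, 0, -0.3]
    - [0, 0, 0.004, 0, -0.3]

```text
clock: 8.62
eef_pos: [0.48, 0.3376, 0.0344]
tool_rot: [-0.087, 0.996, 0.0, 0.001]
wrist_force: [-1.5, -2.0, 7.4]
width: 0.045
grasp_force: 31.6
```

Contact is made (7 N up). I'll release slowly, open to about 60 mm and rise.

Request:
drive_tool:
  targets:
    - [0, 0, -0.002, 0, -0.3]
    - [0, 0, -0.002, 0, 0.1]
    - [0, 0, -0.002, 0, 0.2]
    - [0, 0, -0.002, 0, 0.3]
    - [0, 0, -0.002, 0, 0.4]
    - [0, 0, -0.002, 0, 0.45]
    - [0, 0, -0.03, 0, 0.45]
    - [0, 0, -0.08, 0, 0.45]
    - [0, 0, -0.16, 0, 0.45]
    - [0, 0, -0.28, 0, 0.5]
    - [0, 0, -0.4, 0, 0.5]
    - [0, 0, -0.5, 0, 0.5]

```text
clock: 9.62
eef_pos: [0.4798, 0.3374, 0.1855]
tool_rot: [-0.087, 0.996, 0.0, 0.001]
wrist_force: [0.6, 0.2, 0.5]
width: 0.0641
grasp_force: 0.0
```

```bash
python3 -c "
from h import *
snap('side','s2')
plan((.553,.0505,.17),yaw=90)
plan((.553,.0505,.17),yaw=75)"
```

```text
clock 9.67 pos [0.483  0.3391 0.1915] yawy 100.04 tilt [0.012 0.005] w 0.0643 q6 -1.32 F [1.4 1.2 2.8] g 0.0
(0.553, 0.0505, 0.17) -> [-0.0611, -0.9882, 0.0692] roll 0.223 rows 8
clock 9.67 pos [0.483  0.3391 0.1915] yawy 100.04 tilt [0.012 0.005] w 0.0643 q6 -1.32 F [1.4 1.2 2.8] g 0.0
(0.553, 0.0505, 0.17) -> [-0.0611, -0.9882, 0.0692] roll 0.5563 rows 8
```

View pics/s2.png

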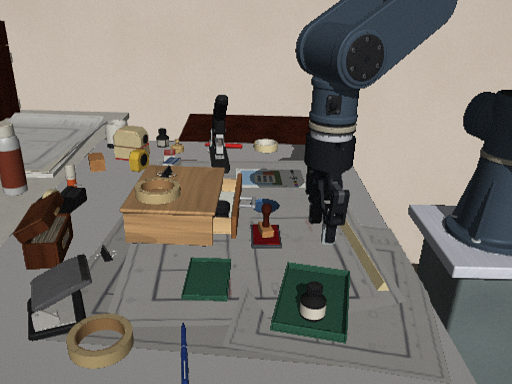

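The bottle stands upright in the large tray at (313,300). Next is the stamp.

Request:
drive_tool:
  targets:
    - [-0.06, -0.98, 0.03, 0.556, 0.3]
    - [-0.06, -0.98, 0.03, 0.556, 0.3]
    - [-0.06, -0.98, 0.03, 0.556, 0.3]
    - [-0.06, -0.98, 0.03, 0.556, 0.3]
    - [-0.06, -0.98, 0.03, 0.556, 0.3]
    - [-0.06, -0.98, 0.03, 0.556, 0.3]
    - [-0.06, -0.98, 0.03, 0.556, 0.3]
    - [-0.06, -0.98, 0.03, 0.556, 0.3]
    - [-0.06, -0.98, 0.03, 0.556, 0.3]
    - [-0.06, -0.98, 0.03, 0.556, 0.3]
    - [-0.06, -0.98, 0.03, 0.556, 0.3]

```text
clock: 10.58
eef_pos: [0.5477, 0.0522, 0.1738]
tool_rot: [0.13, 0.992, 0.0, -0.0]
wrist_force: [-0.5, -0.7, -0.9]
width: 0.0556
grasp_force: 0.0
```

```bash
python3 -c "
from h import *
plan((.553,.0505,.070),yaw=75)"
```

```text
clock 10.58 pos [0.5477 0.0522 0.1738] yawy 75.06 tilt [-0.001  0.001] w 0.0556 q6 -1.42 F [-0.5 -0.7 -0.9] g 0.0
(0.553, 0.0505, 0.07) -> [-0.0189, -0.0011, 0.3461] roll 0.0014 rows 3
```

Request:
drive_tool:
  targets:
    - [-0.019, -0.001, 0.05, 0, 0.3]
    - [-0.019, -0.001, 0.12, 0, 0.3]
    - [-0.019, -0.001, 0.19, 0, 0.3]
    - [-0.019, -0.001, 0.26, 0, 0.3]
    - [-0.019, -0.001, 0.31, 0, 0.3]
    - [-0.019, -0.001, 0.346, 0, 0.3]
    - [-0.019, -0.001, 0.346, 0, 0.3]
    - [-0.019, -0.001, 0.346, 0, -0.2]
    - [-0.019, -0.001, 0.346, 0, -0.4]
    - [-0.019, -0.001, 0.346, 0, -0.6]
    - [-0.019, -0.001, 0.346, 0, -0.7]
    - [-0.019, -0.001, 0.346, 0, -0.7]
  grip_force: 30

```text
clock: 11.58
eef_pos: [0.5548, 0.0494, 0.0712]
tool_rot: [0.131, 0.991, 0.0, 0.001]
wrist_force: [0.6, 1.5, 3.5]
width: 0.0214
grasp_force: 29.4
```

Request:
drive_tool:
  targets:
    - [0, 0, 0, 0, -0.7]
    - [0, 0, 0, 0, -0.7]
    - [0, 0, -0.01, 0, -0.7]
    - [0, 0, -0.03, 0, -0.7]
    - [0, 0, -0.07, 0, -0.7]
    - [0, 0, -0.12, 0, -0.7]
    - [0, 0, -0.18, 0, -0.7]
    - [0, 0, -0.24, 0, -0.7]
    - [0, 0, -0.3, 0, -0.7]
    - [0, 0, -0.34, 0, -0.7]
    - [0, 0, -0.36, 0, -0.7]
    - [0, 0, -0.36, 0, -0.7]

```text
clock: 12.58
eef_pos: [0.5545, 0.0489, 0.1794]
tool_rot: [0.131, 0.991, -0.0, 0.001]
wrist_force: [-0.5, -0.1, -1.3]
width: 0.021
grasp_force: 29.5
```

```bash
python3 -c "
from h import *
plan((.461,.252,.18),yaw=75)"
```

```text
clock 12.58 pos [0.5545 0.0489 0.1794] yawy 74.99 tilt [ 0.003 -0.001] w 0.0210 q6 -1.42 F [-0.5 -0.1 -1.3] g 29.5
(0.461, 0.252, 0.18) -> [0.4763, 0.5732, -0.0031] roll -0.0003 rows 6
```

Request:
drive_tool:
  targets:
    - [0.01, 0.02, 0, 0, -0.7]
    - [0.04, 0.05, 0, 0, -0.7]
    - [0.08, 0.1, 0, 0, -0.7]
    - [0.14, 0.17, 0, 0, -0.7]
    - [0.2, 0.24, 0, 0, -0.7]
    - [0.26, 0.31, 0, 0, -0.7]
    - [0.32, 0.39, 0, 0, -0.7]
    - [0.38, 0.46, 0, 0, -0.7]
    - [0.43, 0.52, 0, 0, -0.7]
    - [0.46, 0.56, 0, 0, -0.7]
    - [0.476, 0.573, 0, 0, -0.7]
    - [0.476, 0.573, 0, 0, -0.7]

```text
clock: 13.58
eef_pos: [0.4582, 0.2535, 0.1771]
tool_rot: [0.129, 0.992, -0.001, -0.001]
wrist_force: [-0.6, -0.3, -1.5]
width: 0.0215
grasp_force: 29.5
```

```bash
python3 -c "
from h import *
snap('side','s3')
plan((.461,.252,.0637),yaw=75)"
```

```text
clock 13.63 pos [0.4592 0.2526 0.1773] yawy 75.11 tilt [-0.002 -0.001] w 0.0215 q6 -1.02 F [ 0.1 -0.4 -1.2] g 29.5
(0.461, 0.252, 0.0637) -> [-0.007, 0.0002, 0.3786] roll 0.0024 rows 3
```

View pics/s3.png

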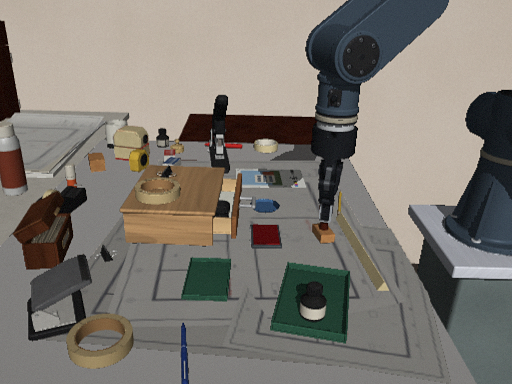

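The stamp hangs in the gripper at (323,232), roughly upright. I'll lower it into the tray.

Request:
drive_tool:
  targets:
    - [-0.005, 0, 0.03, 0, -0.7]
    - [-0.005, 0, 0.08, 0, -0.7]
    - [-0.005, 0, 0.14, 0, -0.7]
    - [-0.005, 0, 0.2, 0, -0.7]
    - [-0.005, 0, 0.26, 0, -0.7]
    - [-0.005, 0, 0.31, 0, -0.7]
    - [-0.005, 0, 0.345, 0, -0.7]
    - [-0.005, 0, 0.362, 0, -0.7]
    - [-0.005, 0, 0.37, 0, -0.7]
    - [-0.005, 0, 0.375, 0, -0.7]
    - [-0.005, 0, 0.375, 0, -0.7]

```text
clock: 14.55
eef_pos: [0.4624, 0.2517, 0.0657]
tool_rot: [0.131, 0.991, 0.0, 0.0]
wrist_force: [0.2, 0.1, -0.1]
width: 0.0215
grasp_force: 29.5
```

Request:
drive_tool:
  targets:
    - [0, 0, 0.003, 0, -0.7]
    - [0, 0, 0.005, 0, -0.7]
    - [0, 0, 0.005, 0, -0.7]

```text
clock: 14.8
eef_pos: [0.4622, 0.252, 0.0645]
tool_rot: [0.131, 0.991, 0.0, 0.001]
wrist_force: [-0.4, 0.9, -1.0]
width: 0.0214
grasp_force: 29.5
```

Request:
drive_tool:
  targets:
    - [0, 0, 0.003, 0, -0.7]
    - [0, 0, 0.005, 0, -0.7]
    - [0, 0, 0.005, 0, -0.7]

```text
clock: 15.05
eef_pos: [0.4624, 0.2521, 0.0631]
tool_rot: [0.131, 0.991, 0.0, 0.001]
wrist_force: [-0.1, 0.4, 3.6]
width: 0.021
grasp_force: 29.7
```

Request:
drive_tool:
  targets:
    - [0, 0, -0.003, 0, -0.5]
    - [0, 0, -0.003, 0, -0.3]
    - [0, 0, -0.003, 0, -0.2]
    - [0, 0, -0.003, 0, -0.1]
    - [0, 0, -0.003, 0, 0]
    - [0, 0, -0.003, 0, 0]
    - [0, 0, -0.06, 0, 0]
    - [0, 0, -0.14, 0, 0]
    - [0, 0, -0.25, 0, 0]
    - [0, 0, -0.36, 0, 0]
    - [0, 0, -0.36, 0, 0]

```text
clock: 15.97
eef_pos: [0.4654, 0.253, 0.176]
tool_rot: [0.13, 0.991, 0.002, 0.005]
wrist_force: [0.5, 0.9, -0.3]
width: 0.0424
grasp_force: 0.0
```

```bash
python3 -c "
from h import *
plan((.52,.11,.17),yaw=35)"
```

```text
clock 15.97 pos [0.4654 0.253  0.176 ] yawy 75.01 tilt [0.011 0.003] w 0.0424 q6 -1.02 F [ 0.5  0.9 -0.3] g 0.0
(0.52, 0.11, 0.17) -> [-0.2988, -0.4135, 0.0204] roll 0.8891 rows 4
```

Request:
drive_tool:
  targets:
    - [-0.3, -0.41, -0.04, 0.89, 0.2]
    - [-0.3, -0.41, -0.04, 0.89, 0.2]
    - [-0.3, -0.41, -0.04, 0.89, 0.2]
    - [-0.3, -0.41, -0.04, 0.89, 0.2]
    - [-0.3, -0.41, -0.04, 0.89, 0.2]
    - [-0.3, -0.41, -0.04, 0.89, 0.2]
    - [-0.3, -0.41, -0.04, 0.89, 0.2]

```text
clock: 16.55
eef_pos: [0.517, 0.1088, 0.1821]
tool_rot: [0.463, 0.886, -0.0, -0.0]
wrist_force: [-0.3, 1.0, -0.6]
width: 0.0513
grasp_force: 0.0
```

```bash
python3 -c "
from h import *
plan((.583,-.0297,.15),yaw=0)"
```

```text
clock 16.55 pos [0.517  0.1088 0.1821] yawy 34.77 tilt [-0.001  0.   ] w 0.0513 q6 -0.61 F [-0.3  1.  -0.6] g 0.0
(0.583, -0.0297, 0.15) -> [-0.5048, -0.0825, 0.1069] roll 0.7728 rows 4
```

Request:
drive_tool:
  targets:
    - [-0.505, -0.083, 0.1, 0.773, -0.4]
    - [-0.505, -0.083, 0.1, 0.773, -0.4]
    - [-0.505, -0.083, 0.1, 0.773, -0.4]
    - [-0.505, -0.083, 0.1, 0.773, -0.4]
    - [-0.505, -0.083, 0.1, 0.773, -0.4]
    - [-0.505, -0.083, 0.1, 0.773, -0.4]
    - [-0.505, -0.083, 0.1, 0.773, -0.4]
    - [-0.505, -0.083, 0.1, 0.773, -0.4]

```text
clock: 17.22
eef_pos: [0.5825, -0.0276, 0.1523]
tool_rot: [0.705, 0.71, -0.0, -0.001]
wrist_force: [-0.5, -0.6, 0.7]
width: 0.0256
grasp_force: 0.0
```

```bash
python3 - <<'E'
from h import *
plan((.583,-.0297,.054),yaw=0)
f=snap('wrist','w2')
g=np.load("w1.npz")
X=cloud(f); 
m=(X[...,2]>.048)&(X[...,2]<.066)&(abs(X[...,0]-.583)<.009)&(abs(X[...,1]+.03)<.04); P=X[m]; print(m.sum(), P.mean(0).round(4) if m.any() else 0, cv2.minAreaRect(P[:,:2].astype(np.float32)) if m.any() else 0)
E
```

```text
clock 17.22 pos [ 0.5825 -0.0276  0.1523] yawy 0.41 tilt [-0.001  0.001] w 0.0256 q6 -0.25 F [-0.5 -0.6  0.7] g 0.0
(0.583, -0.0297, 0.054) -> [-0.0073, 0.0021, 0.3277] roll 0.0092 rows 3
870 [ 0.5838 -0.0277  0.0576] ((0.5843663215637207, -0.02893238142132759), (0.014349308796226978, 0.05982500687241554), 0.07004168629646301)
```

View pics/w2.png

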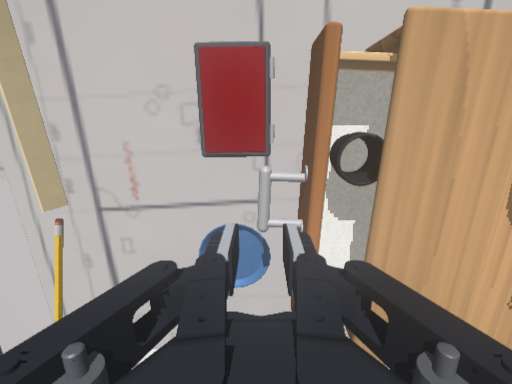

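The wrist view shows the bar at about (264,198), in line between the two fingers, and the pad and saucer now clear. I'll grip the bar.

Request:
drive_tool:
  targets:
    - [-0.005, 0.004, 0.06, 0, -0.4]
    - [-0.005, 0.004, 0.14, 0, -0.4]
    - [-0.005, 0.004, 0.22, 0, -0.4]
    - [-0.005, 0.004, 0.29, 0, -0.4]
    - [-0.005, 0.004, 0.328, 0, -0.4]
    - [-0.005, 0.004, 0.328, 0, -0.4]
    - [-0.005, 0.004, 0.328, 0, -0.4]
    - [-0.005, 0.004, 0.328, 0, -0.9]
    - [-0.005, 0.004, 0.328, 0, -0.9]
    - [-0.005, 0.004, 0.328, 0, -0.9]
    - [-0.005, 0.004, 0.328, 0, -0.9]
  grip_force: 40

```text
clock: 18.18
eef_pos: [0.5852, -0.0297, 0.0548]
tool_rot: [0.706, 0.708, 0.001, 0.0]
wrist_force: [1.2, 4.3, 2.3]
width: 0.0097
grasp_force: 38.9
```

```bash
python3 - <<'E'
from h import *
plan()
f=np.load("w2.npz"); h=cv2.cvtColor(f["p"],cv2.COLOR_RGB2HSV); H,S=h[...,0].astype(int),h[...,1]
m=((H<6)|(H>174))&(S>150); m[:,:195]=0; m[:,275:]=0; m[165:]=0; v,u=np.nonzero(m)
Q=np.array([ray(f,a,b,.012)[:2] for a,b in zip(u,v)],np.float32); print("felt",cv2.minAreaRect(Q))
E
```

```text
clock 18.18 pos [ 0.5852 -0.0297  0.0548] yawy 0.11 tilt [0.002 0.001] w 0.0097 q6 -0.24 F [1.2 4.3 2.3] g 38.9
felt ((0.5534124970436096, 0.053614601492881775), (0.05862809717655182, 0.09307059645652771), 0.7009772062301636)
```

Request:
drive_tool:
  targets:
    - [0, -0.02, 0, 0, -0.9]
    - [0, -0.05, 0, 0, -0.9]
    - [0, -0.08, 0, 0, -0.9]
    - [0, -0.12, 0, 0, -0.9]
    - [0, -0.16, 0, 0, -0.9]
    - [0, -0.2, 0, 0, -0.9]
    - [0, -0.24, 0, 0, -0.9]
    - [0, -0.27, 0, 0, -0.9]
    - [0, -0.3, 0, 0, -0.9]
    - [0, -0.317, 0, 0, -0.9]
    - [0, -0.317, 0, 0, -0.9]
    - [0, -0.317, 0, 0, -0.9]

```text
clock: 19.18
eef_pos: [0.486, -0.0268, 0.0547]
tool_rot: [0.707, 0.707, -0.0, -0.004]
wrist_force: [-1.4, 16.7, 9.6]
width: 0.0095
grasp_force: 40.0
```

Request:
drive_tool:
  targets:
    - [0, 0, 0, 0, -0.6]
    - [0, 0, 0, 0, -0.4]
    - [0, 0, 0, 0, -0.4]
    - [0, 0, -0.08, 0, -0.4]
    - [0, 0, -0.2, 0, -0.4]
    - [0, 0, -0.33, 0, 0]
    - [0, 0, -0.45, -0.3, 0.5]
    - [0, 0, -0.5, -0.6, 1]
    - [0, 0, -0.5, -1, 1]
    - [0, 0, -0.5, -1, 1]
    - [0, 0, -0.5, -1, 1]
    - [0, 0, -0.5, -1, 1]

```text
clock: 20.18
eef_pos: [0.4898, -0.0314, 0.2044]
tool_rot: [0.395, 0.919, -0.0, 0.001]
wrist_force: [-0.2, -0.7, 0.6]
width: 0.0857
grasp_force: 0.0
```

```bash
python3 -c "
from h import *
plan((.50,.011,.24),yaw=90)"
```

```text
clock 20.18 pos [ 0.4898 -0.0314  0.2044] yawy 43.46 tilt [ 0.001 -0.001] w 0.0857 q6 -1.05 F [-0.2 -0.7  0.6] g 0.0
(0.5, 0.011, 0.24) -> [0.0792, 0.1219, -0.1187] roll -1.0341 rows 2
```

Request:
drive_tool:
  targets:
    - [0.08, 0.122, -0.12, -1, 1]
    - [0.08, 0.122, -0.12, -1, 1]
    - [0.08, 0.122, -0.12, -1, 1]
    - [0.08, 0.122, -0.12, -1, 1]
    - [0.08, 0.122, -0.12, -1, 1]
    - [0.08, 0.122, -0.12, -1, 1]
    - [0.08, 0.122, -0.12, -1, 1]
    - [0.08, 0.122, -0.12, -1, 1]

```text
clock: 20.85
eef_pos: [0.5, 0.0113, 0.2401]
tool_rot: [0.016, 1.0, -0.0, 0.0]
wrist_force: [0.2, 0.7, 0.3]
width: 0.0857
grasp_force: 0.0
```

```bash
python3 - <<'E'
from h import *
plan()
f=snap('wrist','w3'); g=snap('scene')
for n,f in(("w",f),("s",g)):
    X=cloud(f)
    m=(X[...,2]>.058)&(X[...,2]<.072)&(abs(X[...,0]-.565)<.035)&(abs(X[...,1]-.01)<.04)
    P=X[m]; print(n,m.sum(),P.mean(0).round(4),cv2.minEnclosingCircle(P[:,:2].astype(np.float32)))
E
```

```text
clock 20.85 pos [0.5    0.0113 0.2401] yawy 88.14 tilt [ 0.    -0.001] w 0.0857 q6 -1.74 F [0.2 0.7 0.3] g 0.0
w 395 [0.5652 0.011  0.0634] ((0.5649836659431458, 0.011321010999381542), 0.02182900719344616)
s 130 [0.568  0.0126 0.0636] ((0.5676133036613464, 0.012163386680185795), 0.021806495264172554)
```

View pics/w3.png

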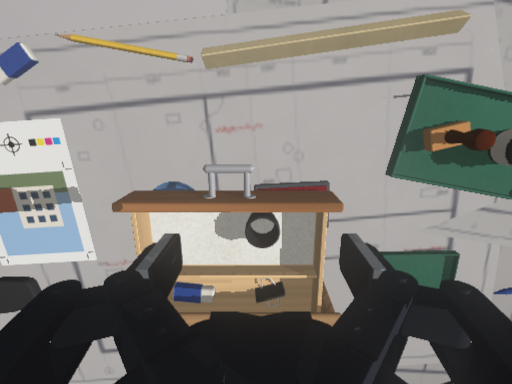

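The loupe stands in the opened drawer at (262,230), and the depth data puts it at (0.566, 0.012). I'll go to it.

Request:
drive_tool:
  targets:
    - [-0.22, 0.008, 0.05, 0, 0.7]
    - [-0.22, 0.008, 0.15, 0, 0.7]
    - [-0.22, 0.008, 0.26, 0, 0.7]
    - [-0.22, 0.008, 0.36, 0, 0.7]
    - [-0.22, 0.008, 0.44, 0, 0.7]
    - [-0.22, 0.008, 0.52, 0, 0.7]
    - [-0.22, 0.008, 0.58, 0, 0.7]
    - [-0.22, 0.008, 0.62, 0, 0.7]
    - [-0.22, 0.008, 0.62, 0, 0.7]
    - [-0.22, 0.008, 0.62, 0, 0.7]
  grip_force: 30

```text
clock: 21.78
eef_pos: [0.5659, 0.0121, 0.0539]
tool_rot: [0.017, 1.0, 0.0, -0.0]
wrist_force: [-0.5, -0.6, -0.7]
width: 0.0724
grasp_force: 0.0
```

Request:
drive_tool:
  targets:
    - [0, 0, 0, 0, 0.3]
    - [0, 0, 0, 0, 0.1]
    - [0, 0, 0, 0, -0.1]
    - [0, 0, 0, 0, -0.3]
    - [0, 0, 0, 0, -0.3]
    - [0, 0, 0, 0, -0.3]
    - [0, 0, 0, 0, -0.3]
  grip_force: 30

```text
clock: 22.37
eef_pos: [0.5669, 0.0121, 0.0557]
tool_rot: [0.016, 1.0, -0.0, 0.002]
wrist_force: [-0.2, -0.3, 6.8]
width: 0.0409
grasp_force: 30.1
```

Request:
drive_tool:
  targets:
    - [0, 0, -0.01, 0, -0.3]
    - [0, 0, -0.04, 0, -0.3]
    - [0, 0, -0.09, 0, -0.3]
    - [0, 0, -0.16, 0, -0.3]
    - [0, 0, -0.24, 0, -0.3]
    - [0, 0, -0.32, 0, -0.3]
    - [0, 0, -0.38, 0, -0.3]
    - [0, 0, -0.4, 0, -0.3]
    - [0, 0, -0.4, 0, -0.3]

```text
clock: 23.12
eef_pos: [0.5668, 0.0122, 0.1762]
tool_rot: [0.016, 1.0, -0.0, 0.002]
wrist_force: [-0.6, -0.2, -0.4]
width: 0.0412
grasp_force: 30.5
```

```bash
python3 -c "
from h import *
plan((.51,-.15,.17),(.455,-.325,.17),yaw=90)"
```

```text
clock 23.12 pos [0.5668 0.0122 0.1762] yawy 88.14 tilt [ 0.004 -0.001] w 0.0412 q6 -1.71 F [-0.6 -0.2 -0.4] g 30.5
(0.51, -0.15, 0.17) -> [0.1717, -0.5465, 0.0201] roll -0.0414 rows 5
(0.455, -0.325, 0.17) -> [0.336, -1.1355, 0.0198] roll -0.0414 rows 9
```

Request:
drive_tool:
  targets:
    - [0.01, -0.03, 0, 0, -0.3]
    - [0.02, -0.08, 0, 0, -0.3]
    - [0.05, -0.16, 0, 0, -0.3]
    - [0.08, -0.25, 0, 0, -0.3]
    - [0.1, -0.34, 0, 0, -0.3]
    - [0.13, -0.44, 0, 0, -0.3]
    - [0.16, -0.54, 0, 0, -0.3]
    - [0.19, -0.64, 0, 0, -0.3]
    - [0.22, -0.74, 0, 0, -0.3]
    - [0.25, -0.84, 0, 0, -0.3]
    - [0.28, -0.94, 0, 0, -0.3]
    - [0.3, -1, 0, 0, -0.3]

```text
clock: 24.12
eef_pos: [0.4639, -0.2875, 0.1723]
tool_rot: [0.017, 1.0, 0.0, -0.001]
wrist_force: [0.8, -0.2, 0.6]
width: 0.042
grasp_force: 30.5
```

```bash
python3 -c "
from h import *
plan((.455,-.325,.10),yaw=90)
f=snap('wrist','w4')
"
```

```text
clock 24.12 pos [ 0.4639 -0.2875  0.1723] yawy 88.01 tilt [-0.002  0.001] w 0.0420 q6 -2.29 F [ 0.8 -0.2  0.6] g 30.5
(0.455, -0.325, 0.1) -> [0.0248, -0.1263, 0.2411] roll -0.0443 rows 2
```

View pics/w4.png

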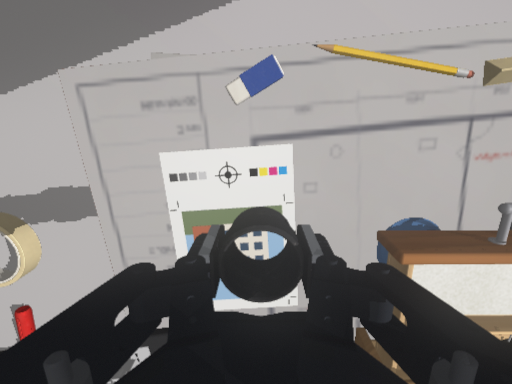

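The mark is at (228,174) and the loupe is in the jaws at (262,253). I'll measure both closely.

```bash
python3 - <<'E'
from h import *
f=np.load("w4.npz"); X=cloud(f)
g=cv2.cvtColor(f["p"],cv2.COLOR_RGB2GRAY); c=g[160:190,212:246]; v,u=np.nonzero(c<110); print("dark centroid",u.mean()+212,v.mean()+160,u.min()+212,u.max()+212,v.min()+160,v.max()+160)
print("mark",ray(f,u.mean()+212,v.mean()+160,.0012).round(4), ray(f,228,174.5,.0012).round(4))
m=(X[...,2]>.165)&(X[...,2]<.19); m[:,:225]=0;m[:,298:]=0;m[:205]=0;m[300:]=0
P=X[m]; print(m.sum(),np.median(P,0).round(4),cv2.minEnclosingCircle(P[:,:2].astype(np.float32)))
for (z) in (.18,.1826): print(ray(f,261.5,253,z).round(4))
E
```

```text
dark centroid 227.675 174.525 219 237 166 183
mark [ 0.4549 -0.3245  0.0012] [ 0.4549 -0.3241  0.0012]
3428 [ 0.471  -0.2874  0.1767] ((0.4625376760959625, -0.2875160872936249), 0.021860269829630852)
[ 0.457 -0.287  0.18 ]
[ 0.4556 -0.287   0.1826]
```

Request:
drive_tool:
  targets:
    - [0.01, -0.04, 0.05, 0, -0.3]
    - [0.021, -0.08, 0.12, 0, -0.3]
    - [0.021, -0.124, 0.19, 0, -0.3]
    - [0.021, -0.124, 0.26, 0, -0.3]
    - [0.021, -0.124, 0.33, 0, -0.3]
    - [0.021, -0.124, 0.38, 0, -0.3]
    - [0.021, -0.124, 0.42, 0, -0.3]
    - [0.021, -0.124, 0.45, 0, -0.3]
    - [0.021, -0.124, 0.46, 0, -0.3]
    - [0.021, -0.124, 0.46, 0, -0.3]

```text
clock: 25.0
eef_pos: [0.4581, -0.3212, 0.0352]
tool_rot: [0.016, 1.0, 0.001, -0.001]
wrist_force: [0.9, -0.4, -0.1]
width: 0.0416
grasp_force: 30.5
```

```bash
python3 -c "
from h import *
plan((.4563,-.3245,.0269))
"
```

```text
clock 25.00 pos [ 0.4581 -0.3212  0.0352] yawy 88.14 tilt [-0.001  0.001] w 0.0416 q6 -2.35 F [ 0.9 -0.4 -0.1] g 30.5
(0.4563, -0.3245, 0.0269) -> [0.0055, -0.0113, 0.0275] roll 0 rows 1
```

Request:
drive_tool:
  targets:
    - [0.0055, -0.0113, 0.01, 0, -0.3]
    - [0.0055, -0.0113, 0.018, 0, -0.3]
    - [0.0055, -0.0113, 0.024, 0, -0.3]
    - [0.0055, -0.0113, 0.027, 0, -0.3]
    - [0.0055, -0.0113, 0.027, 0, -0.3]

```text
clock: 25.42
eef_pos: [0.4569, -0.325, 0.0282]
tool_rot: [0.016, 1.0, -0.0, 0.0]
wrist_force: [-0.3, 0.1, -0.8]
width: 0.0418
grasp_force: 30.5
```

Request:
drive_tool:
  targets:
    - [0.002, 0.001, 0.003, 0, -0.3]
    - [0.002, 0.001, 0.005, 0, -0.3]
    - [0.002, 0.001, 0.005, 0, -0.3]

```text
clock: 25.67
eef_pos: [0.4562, -0.3247, 0.027]
tool_rot: [0.016, 1.0, -0.0, 0.0]
wrist_force: [-0.6, 0.7, 3.6]
width: 0.0417
grasp_force: 30.7
```

Request:
drive_tool:
  targets:
    - [0, 0, -0.003, 0, -0.1]
    - [0, 0, -0.003, 0, 0.1]
    - [0, 0, -0.003, 0, 0.2]
    - [0, 0, -0.003, 0, 0.4]
    - [0, 0, -0.003, 0, 0.5]
    - [0, 0, -0.003, 0, 0.5]
    - [0, 0, -0.06, 0, 0.5]
    - [0, 0, -0.14, 0, 0.5]
    - [0.1, 0, -0.25, 0, 0.5]
    - [0.2, 0, -0.36, 0, 0.5]
    - [0.2, 0.0, -0.45, 0, 0.5]
    - [0.2, 0, -0.45, 0, 0.5]

```text
clock: 26.67
eef_pos: [0.3966, -0.3245, 0.1664]
tool_rot: [0.017, 1.0, -0.003, 0.003]
wrist_force: [0.5, -1.5, 0.7]
width: 0.0641
grasp_force: 0.0
```

```bash
python3 - <<'E'
from h import *
f=snap('wrist','w5')
plan((.46,-.15,.17),yaw=45)
X=cloud(f)
m=(X[...,2]>.028)&(X[...,2]<.042)&(np.hypot(X[...,0]-.455,X[...,1]+.325)<.03); P=X[m]; print(m.sum(),P[:,2].max(),cv2.minEnclosingCircle(P[:,:2].astype(np.float32)))
h=cv2.cvtColor(f["p"],cv2.COLOR_RGB2HSV); V=h[...,2].astype(int);S=h[...,1]
m=((V>185)&(S<40)&(abs(X[...,2])<.012)&(abs(X[...,1]+.32)<.1)&(X[...,0]<.65)).astype(np.uint8)
k,l,st,c=cv2.connectedComponentsWithStats(m); i=1+st[1:,4].argmax(); v,u=np.nonzero(l==i)
Q=np.array([ray(f,a,b,.0012)[:2] for a,b in zip(u,v)],np.float32); print("sheet",cv2.minAreaRect(Q))
E
```

```text
clock 26.72 pos [ 0.3969 -0.3243  0.1645] yawy 88.06 tilt [ 0.004 -0.006] w 0.0642 q6 -2.44 F [-0.6  0.5 -0. ] g 0.0
(0.46, -0.15, 0.17) -> [-0.1908, 0.5876, -0.0205] roll 0.957 rows 5
583 0.03838300206141123 ((0.4543243944644928, -0.3247661888599396), 0.021713294088840485)
sheet ((0.5056043863296509, -0.32299572229385376), (0.16247530281543732, 0.14795346558094025), 2.0114240646362305)
```

View pics/w5.png

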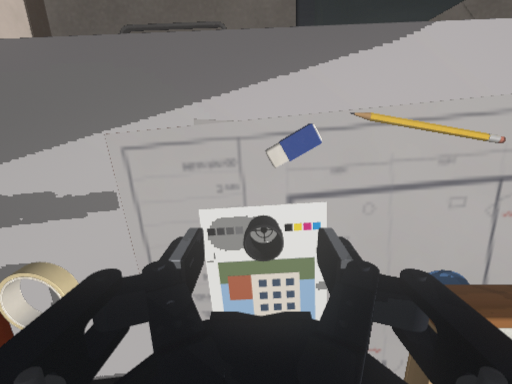

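The loupe stands upright over the mark, measured at (0.4543,-0.3248) against a mark position of (0.455,-0.3245). Next I'll shut the drawer by pushing the bar with closed fingers.

Request:
drive_tool:
  targets:
    - [0, 0.15, 0, 0, 0]
    - [-0.02, 0.3, 0, 0, -0.5]
    - [-0.04, 0.44, 0, 0, -0.9]
    - [-0.06, 0.58, 0, 0, -1]
    - [-0.08, 0.72, 0, 0, -1]
    - [-0.09, 0.86, 0, 0, -1]
    - [-0.093, 0.97, 0, 0, -1]
    - [-0.093, 0.99, 0, 0, -1]
    - [-0.093, 0.99, 0, 0, -1]
    - [-0.093, 0.99, 0, 0, -1]

```text
clock: 27.55
eef_pos: [0.4341, -0.0266, 0.1609]
tool_rot: [0.015, 1.0, -0.0, -0.0]
wrist_force: [0.2, -0.5, 0.1]
width: -0.0001
grasp_force: 0.0
```

```bash
python3 - <<'E'
from h import *
plan((.435,-.028,.054),yaw=88)
f=snap('wrist'); X=cloud(f)
for z in(0,1):
    f=[f,np.load("scene.npz")][z]; X=cloud(f)
    m=(X[...,2]>.048)&(X[...,2]<.066)&(abs(X[...,0]-.485)<.014)&(abs(X[...,1]+.028)<.04); P=X[m]; print(m.sum(), P.mean(0).round(4), cv2.minAreaRect(P[:,:2].astype(np.float32)))
E
```

```text
clock 27.55 pos [ 0.4341 -0.0266  0.1609] yawy 88.25 tilt [-0. -0.] w -0.0001 q6 -1.86 F [ 0.2 -0.5  0.1] g 0.0
(0.435, -0.028, 0.054) -> [-0.0034, -0.0046, 0.3564] roll 0.0057 rows 3
54 [ 0.4851 -0.0088  0.0561] ((0.48463866114616394, -0.026359757408499718), (0.060732513666152954, 0.0081197964027524), 86.56217193603516)
111 [ 0.4893 -0.0238  0.0578] ((0.49126407504081726, -0.02581925503909588), (0.05965394526720047, 0.014816468581557274), 89.56587219238281)
```

Request:
drive_tool:
  targets:
    - [0, 0, 0.08, 0, -1]
    - [0, 0, 0.18, 0, -1]
    - [0, 0, 0.28, 0, -1]
    - [0, 0, 0.355, 0, -1]
    - [0, 0, 0.355, 0, -1]
    - [-0.06, 0, 0.355, 0, -1]
    - [-0.12, 0, 0.355, 0, -1]
    - [-0.17, 0, 0.355, 0, -1]
    - [-0.23, 0, 0.355, 0, -1]
    - [-0.29, 0, 0.355, 0, -1]
    - [-0.35, 0, 0.355, 0, -1]
    - [-0.4, 0, 0.355, 0, -1]

```text
clock: 28.6
eef_pos: [0.5533, -0.0322, 0.0557]
tool_rot: [0.018, 1.0, 0.0, -0.002]
wrist_force: [-2.8, 0.2, -2.0]
width: 0.0001
grasp_force: 1.4
```

Request:
drive_tool:
  targets:
    - [-0.04, 0, 0, 0, -1]
    - [-0.08, 0, 0, 0, -1]
    - [-0.12, 0, 0, 0, -1]
    - [-0.15, 0, 0, 0, -1]
    - [-0.165, 0, 0, 0, -1]
    - [-0.165, 0, 0, 0, -1]

```text
clock: 29.1
eef_pos: [0.605, -0.0337, 0.0559]
tool_rot: [0.017, 1.0, -0.0, 0.002]
wrist_force: [0.4, -0.6, 0.8]
width: -0.0002
grasp_force: 0.0
```

Request:
drive_tool:
  targets:
    - [-0.01, 0, 0, 0, -1]
    - [-0.015, 0, 0, 0, -1]
    - [-0.02, 0, 0, 0, -1]
    - [-0.025, 0, 0, 0, -1]
    - [-0.03, 0, 0, 0, -1]
    - [-0.03, 0, 0, 0, -1]

```text
clock: 29.6
eef_pos: [0.6104, -0.0324, 0.0549]
tool_rot: [0.016, 1.0, 0.0, -0.002]
wrist_force: [-5.3, -2.0, 2.9]
width: 0.0003
grasp_force: 2.4
```

Request:
drive_tool:
  targets:
    - [-0.006, 0, 0, 0, -1]
    - [-0.012, 0, 0, 0, -1]
    - [-0.012, 0, 0, 0, -1]
    - [-0.012, 0, 0, 0, -1]

```text
clock: 29.93
eef_pos: [0.6106, -0.0323, 0.0546]
tool_rot: [0.016, 1.0, 0.0, -0.006]
wrist_force: [-10.3, -3.2, 7.9]
width: -0.0004
grasp_force: 5.3
```

```bash
python3 - <<'E'
from h import *
plan()
f=snap('side','s4')
E
python3 -c "
import cv2;p=cv2.imread('pics/s4.png')[130:280,110:350];cv2.imwrite('pics/s4c.png',cv2.resize(p,None,fx=3,fy=3,interpolation=cv2.INTER_CUBIC))"
```

```text
clock 29.93 pos [ 0.6106 -0.0323  0.0546] yawy 88.20 tilt [-0.012  0.001] w -0.0004 q6 -1.77 F [-10.3  -3.2   7.9] g 5.3
```

View pics/s4c.png

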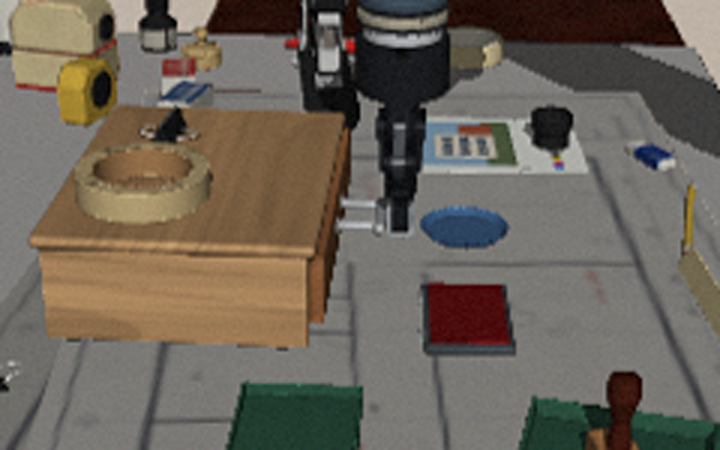

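The crop shows the drawer shut flush against the unit, 10 N of push gives no more travel, and the loupe stands on the mark. I'll back off and fetch the bottle.

Request:
drive_tool:
  targets:
    - [0.05, 0, 0, 0, -1]
    - [0.08, 0, -0.02, 0, -1]
    - [0.08, 0, -0.12, 0, -0.5]
    - [0.08, 0.08, -0.24, 0, 0]
    - [0.08, 0.2, -0.36, 0, 0.5]
    - [0.08, 0.34, -0.46, 0, 0.5]
    - [0.12, 0.48, -0.46, 0, 0.5]
    - [0.16, 0.62, -0.46, 0, 0.5]
    - [0.2, 0.76, -0.46, -0.1, 0.5]
    - [0.24, 0.88, -0.46, -0.2, 0.5]
    - [0.26, 0.95, -0.46, -0.26, 0.5]
    - [0.26, 0.95, -0.46, -0.26, 0.5]

```text
clock: 30.98
eef_pos: [0.5446, 0.262, 0.1939]
tool_rot: [-0.09, 0.996, 0.002, 0.001]
wrist_force: [-1.3, 0.0, -0.2]
width: 0.0642
grasp_force: 0.0
```

```bash
python3 -c "
from h import *
plan((.48,.3375,.19),yaw=100)"
```

```text
clock 30.98 pos [0.5446 0.262  0.1939] yawy 100.31 tilt [0.001 0.004] w 0.0642 q6 -1.49 F [-1.3  0.  -0.2] g 0.0
(0.48, 0.3375, 0.19) -> [0.1668, 0.2859, 0.0138] roll 0.0069 rows 3
```

Request:
drive_tool:
  targets:
    - [0.166, 0.286, 0, 0, 0.5]
    - [0.166, 0.286, 0, 0, 0.5]
    - [0.166, 0.286, 0, 0, 0.5]
    - [0.166, 0.286, 0, 0, 0.5]
    - [0.166, 0.286, 0.05, 0, 0.5]
    - [0.166, 0.286, 0.12, 0, 0.5]
    - [0.166, 0.286, 0.2, 0, 0.5]
    - [0.166, 0.286, 0.2, 0, 0.5]
    - [0.166, 0.286, 0.2, 0, 0.5]

```text
clock: 31.73
eef_pos: [0.4836, 0.3298, 0.1323]
tool_rot: [-0.085, 0.996, -0.0, -0.001]
wrist_force: [0.5, -0.2, 0.8]
width: 0.0644
grasp_force: 0.0
```

```bash
python3 - <<'E'
from h import *
plan((.48,.3375,.034),yaw=100)
f=snap('side'); X=cloud(f)
m=(X[...,2]>.058)&(X[...,2]<.072)&(np.hypot(X[...,0]-.48,X[...,1]-.337)<.03); P=X[m]; print(m.sum(),P.mean(0).round(4),cv2.minEnclosingCircle(P[:,:2].astype(np.float32)))
E
```

```text
clock 31.73 pos [0.4836 0.3298 0.1323] yawy 99.76 tilt [-0.002 -0.001] w 0.0644 q6 -1.33 F [ 0.5 -0.2  0.8] g 0.0
(0.48, 0.3375, 0.034) -> [0.007, 0.0276, 0.3278] roll -0.0053 rows 3
174 [0.4789 0.3429 0.0653] ((0.4785570204257965, 0.3396688401699066), 0.014550507068634033)
```

Request:
drive_tool:
  targets:
    - [0.008, 0.028, 0, 0, 0.5]
    - [0.008, 0.028, 0, 0, 0.5]
    - [0.008, 0.028, 0.05, 0, 0.5]
    - [0.008, 0.028, 0.12, 0, 0.5]
    - [0.008, 0.028, 0.18, 0, 0.5]
    - [0.008, 0.028, 0.24, 0, 0.5]
    - [0.008, 0.028, 0.29, 0, 0.5]
    - [0.008, 0.028, 0.325, 0, 0.5]
    - [0.008, 0.028, 0.325, 0, 0.5]

```text
clock: 32.53
eef_pos: [0.4789, 0.3385, 0.0343]
tool_rot: [-0.086, 0.996, -0.0, -0.001]
wrist_force: [-0.4, 1.3, 0.3]
width: 0.0638
grasp_force: 0.0
```

Request:
drive_tool:
  targets:
    - [0, 0, 0, 0, 0.3]
    - [0, 0, 0, 0, 0.2]
    - [0, 0, 0, 0, 0.1]
    - [0, 0, 0, 0, 0]
    - [0, 0, 0, 0, -0.1]
    - [0, 0, 0, 0, -0.3]
    - [0, 0, 0, 0, -0.3]
    - [0, 0, 0, 0, -0.3]
    - [0, 0, 0, 0, -0.3]
  grip_force: 30

```text
clock: 33.28
eef_pos: [0.4806, 0.339, 0.0369]
tool_rot: [-0.086, 0.996, 0.0, 0.001]
wrist_force: [-0.3, -1.6, 5.7]
width: 0.0452
grasp_force: 31.0
```

Request:
drive_tool:
  targets:
    - [0, 0, -0.01, 0, -0.3]
    - [0, 0, -0.03, 0, -0.3]
    - [0, 0, -0.07, 0, -0.3]
    - [0, 0, -0.12, 0, -0.3]
    - [0, 0, -0.18, 0, -0.3]
    - [0, 0, -0.25, 0, -0.3]
    - [0, 0, -0.32, 0, -0.3]
    - [0, 0, -0.39, 0, -0.3]
    - [0, 0, -0.45, 0, -0.3]
    - [0, 0, -0.49, 0, -0.3]
    - [0, 0, -0.51, 0, -0.3]
    - [0, 0, -0.52, 0, -0.3]

```text
clock: 34.28
eef_pos: [0.4799, 0.3388, 0.1932]
tool_rot: [-0.086, 0.996, 0.0, 0.001]
wrist_force: [0.2, 1.0, -1.8]
width: 0.0452
grasp_force: 30.9
```

```bash
python3 -c "
from h import *
plan((.552,-.112,.19),yaw=100)
snap('side','s5')"
```

```text
clock 34.28 pos [0.4799 0.3388 0.1932] yawy 99.83 tilt [0.002 0.001] w 0.0452 q6 -1.32 F [ 0.2  1.  -1.8] g 30.9
(0.552, -0.112, 0.19) -> [0.0198, -1.5216, 0.0097] roll -0.0037 rows 11
```

View pics/s5.png

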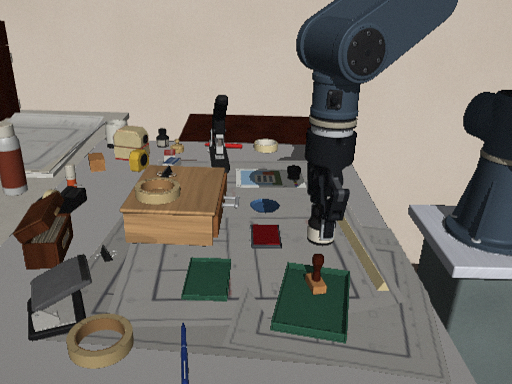

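The bottle hangs upright at (322,235) and the stamp stands in the tray at (318,275). I'll carry the bottle back.

Request:
drive_tool:
  targets:
    - [0, -0.02, 0, 0, -0.3]
    - [0, -0.06, 0, 0, -0.3]
    - [0, -0.12, 0, 0, -0.3]
    - [0, -0.19, 0, 0, -0.3]
    - [0, -0.27, 0, 0, -0.3]
    - [0, -0.35, 0, 0, -0.3]
    - [0, -0.43, 0, 0, -0.3]
    - [0, -0.51, 0, 0, -0.3]
    - [0, -0.59, 0, 0, -0.3]
    - [0, -0.67, 0, 0, -0.3]
    - [0, -0.75, 0, 0, -0.3]
    - [0, -0.83, 0, 0, -0.3]

```text
clock: 35.33
eef_pos: [0.5213, 0.091, 0.1904]
tool_rot: [-0.085, 0.996, -0.0, -0.001]
wrist_force: [-0.3, 0.2, -0.3]
width: 0.0453
grasp_force: 30.9
```

Request:
drive_tool:
  targets:
    - [0.01, -0.08, 0, 0, -0.3]
    - [0.02, -0.16, 0, 0, -0.3]
    - [0.02, -0.24, 0, 0, -0.3]
    - [0.02, -0.32, 0, 0, -0.3]
    - [0.02, -0.4, 0, 0, -0.3]
    - [0.02, -0.48, 0, 0, -0.3]
    - [0.02, -0.55, 0, 0, -0.3]
    - [0.02, -0.61, 0, 0, -0.3]
    - [0.02, -0.65, 0, 0, -0.3]
    - [0.02, -0.675, 0, 0, -0.3]
    - [0.02, -0.69, 0, 0, -0.3]
    - [0.02, -0.69, 0, 0, -0.3]

```text
clock: 36.33
eef_pos: [0.5513, -0.1123, 0.1911]
tool_rot: [-0.085, 0.996, 0.0, -0.0]
wrist_force: [0.3, 1.1, -1.0]
width: 0.0452
grasp_force: 30.9
```

```bash
python3 - <<'E'
from h import *
f=snap('wrist','w6'); plan((.552,-.112,.0365),yaw=100); X=cloud(f); h=cv2.cvtColor(f["p"],cv2.COLOR_RGB2HSV); H,S,V=[h[...,i].astype(int) for i in range(3)]
from rig import r
p=r.state()["eef_pos"]
m=((abs(H-107)<15)&(S>70)&(X[...,2]<.02)&(np.hypot(X[...,0]-.552,X[...,1]+.112)<.06)); v,u=np.nonzero(m)
Q=np.array([ray(f,a,b,.007)[:2] for a,b in zip(u,v)],np.float32); print("saucer",m.sum(),cv2.minEnclosingCircle(Q))
for a,b in((.024,.040),(-.03,.02)):
    m=(X[...,2]>p[2]+a)&(X[...,2]<p[2]+b)&(np.hypot(X[...,0]-p[0],X[...,1]-p[1])<.03); P=X[m]
    print(a,m.sum(), P.mean(0).round(4),cv2.minEnclosingCircle(P[:,:2].astype(np.float32)))
E
```

```text
clock 36.38 pos [ 0.5512 -0.1115  0.1912] yawy 99.81 tilt [-0.001  0.001] w 0.0455 q6 -2.14 F [ 0.3 -0.1 -0.8] g 30.9
(0.552, -0.112, 0.0365) -> [-0.0028, -0.0026, 0.5157] roll -0.0042 rows 4
saucer 2957 ((0.5509726405143738, -0.11149436980485916), 0.04019122198224068)
0.024 3721 [ 0.545  -0.1127  0.2221] ((0.5373212099075317, -0.11393705010414124), 0.02657449245452881)
-0.03 5876 [ 0.5376 -0.1141  0.194 ] ((0.5449464917182922, -0.112572580575943), 0.0277558621019125)
```

View pics/w6.png

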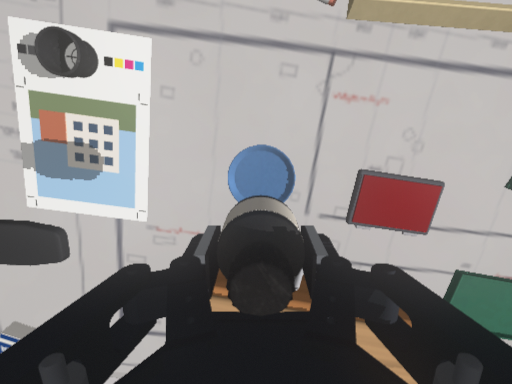

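The wrist view shows the saucer clear at (262,177), the bottle in the jaws at (260,250), the loupe on its mark at (65,50), and the empty pad at (395,202). I'll work out the bottle's offset in the jaws.

```bash
python3 - <<'E'
from h import *
from scipy.optimize import least_squares
f=np.load("w6.npz"); X=cloud(f); p=np.array([.5512,-.1115,.1912])
d=np.hypot(X[...,0]-p[0],X[...,1]-p[1])
m=(X[...,2]>.165)&(X[...,2]<.200)&(d<.035)&(X[...,0]<p[0]-.012); P=X[m]
m2=(abs(P[:,1]-p[1])<.016); P=P[m2]
s=least_squares(lambda c:np.hypot(P[:,0]-c[0],P[:,1]-c[1])-.023,p[:2],loss="soft_l1",f_scale=.001)
print(len(P),P.min(0),P.max(0),"body centre",s.x.round(4),"off",(s.x-p[:2]).round(4),"res",np.std(s.fun).round(4))
for v in (286,290,294): print(v,ray(f,262,v,.2223).round(4))
E
```

```text
2387 [ 0.52515512 -0.12748038  0.16507314] [ 0.53918655 -0.0955209   0.19999876] body centre [ 0.5508 -0.1127] off [-0.0004 -0.0012] res 0.003
286 [ 0.5461 -0.1123  0.2223]
290 [ 0.548  -0.112   0.2223]
294 [ 0.5499 -0.1117  0.2223]
```

Request:
drive_tool:
  targets:
    - [0, 0, 0.02, 0, -0.3]
    - [0, 0, 0.07, 0, -0.3]
    - [0, 0, 0.13, 0, -0.3]
    - [0, 0, 0.2, 0, -0.3]
    - [0, 0, 0.27, 0, -0.3]
    - [0, 0, 0.34, 0, -0.3]
    - [0, 0, 0.41, 0, -0.3]
    - [0, 0, 0.46, 0, -0.3]
    - [0, 0, 0.49, 0, -0.3]
    - [0, 0, 0.503, 0, -0.3]
    - [0, 0, 0.508, 0, -0.3]
    - [0, 0, 0.508, 0, -0.3]

```text
clock: 37.38
eef_pos: [0.5519, -0.1114, 0.0393]
tool_rot: [-0.086, 0.996, -0.0, 0.0]
wrist_force: [0.2, -0.2, -0.5]
width: 0.0453
grasp_force: 30.9
```

```bash
python3 -c "
from h import *
plan((.5512,-.1115,.0359))"
```

```text
clock 37.38 pos [ 0.5519 -0.1114  0.0393] yawy 99.86 tilt [ 0. -0.] w 0.0453 q6 -2.14 F [ 0.2 -0.2 -0.5] g 30.9
(0.5512, -0.1115, 0.0359) -> [0.0022, 0.0002, 0.0115] roll 0 rows 1
```

Request:
drive_tool:
  targets:
    - [0.002, 0, 0.004, 0, -0.3]
    - [0.002, 0, 0.008, 0, -0.3]
    - [0.002, 0, 0.011, 0, -0.3]
    - [0.002, 0, 0.011, 0, -0.3]
    - [0.002, 0, 0.011, 0, -0.3]

```text
clock: 37.8
eef_pos: [0.5511, -0.1119, 0.0361]
tool_rot: [-0.086, 0.996, -0.0, 0.0]
wrist_force: [0.7, -0.2, -1.1]
width: 0.0452
grasp_force: 30.9
```

Request:
drive_tool:
  targets:
    - [0, -0.0, 0.003, 0, -0.3]
    - [0, 0, 0.004, 0, -0.3]
    - [0, 0, 0.004, 0, -0.3]

```text
clock: 38.05
eef_pos: [0.5511, -0.112, 0.0359]
tool_rot: [-0.086, 0.996, -0.0, 0.0]
wrist_force: [-1.3, 0.9, 7.1]
width: 0.0453
grasp_force: 31.7
```

Request:
drive_tool:
  targets:
    - [0, 0, -0.002, 0, -0.2]
    - [0, 0, -0.002, 0, 0.1]
    - [0, 0, -0.002, 0, 0.2]
    - [0, 0, -0.002, 0, 0.3]
    - [0, 0, -0.002, 0, 0.4]
    - [0, 0, -0.002, 0, 0.5]
    - [0, 0, -0.03, 0, 0.5]
    - [0, 0, -0.09, 0, 0.5]
    - [0, 0, -0.18, 0, 0.5]
    - [0, 0, -0.3, 0, 0.5]
    - [0, 0, -0.42, 0, 0.5]
    - [0, 0, -0.5, 0, 0.3]

```text
clock: 39.05
eef_pos: [0.5519, -0.1121, 0.1883]
tool_rot: [-0.086, 0.996, -0.001, 0.002]
wrist_force: [0.7, -0.0, -1.0]
width: 0.0558
grasp_force: 0.0
```

Request:
drive_tool:
  targets:
    - [0, 0.1, 0, 0, 0.3]
    - [0.0, 0.2, 0, 0.1, 0.3]
    - [0.0, 0.3, 0, 0.2, 0.3]
    - [0.0, 0.43, 0, 0.3, 0.3]
    - [0.0, 0.56, 0, 0.4, 0.3]
    - [0.0, 0.69, 0, 0.5, 0.3]
    - [0.0, 0.8, 0, 0.556, 0.3]
    - [0.0, 0.9, 0, 0.556, 0.3]
    - [0, 0.9, 0, 0.556, 0.3]

```text
clock: 39.8
eef_pos: [0.5029, 0.1589, 0.1852]
tool_rot: [0.13, 0.992, 0.001, -0.0]
wrist_force: [-0.3, -0.4, 0.6]
width: 0.0557
grasp_force: 0.0
```

```bash
python3 -c "
from h import *
plan((.4624,.2521,.17),yaw=75)
f=snap('scene'); X=cloud(f)
m=(X[...,2]>.073)&(X[...,2]<.09)&(np.hypot(X[...,0]-.4624,X[...,1]-.252)<.03); P=X[m]; print(m.sum(),P.mean(0).round(4),cv2.minEnclosingCircle(P[:,:2].astype(np.float32)))
m=(X[...,2]>.058)&(X[...,2]<.075)&(np.hypot(X[...,0]-.551,X[...,1]+.112)<.03); P=X[m]; print('cap',m.sum(),P.mean(0).round(4),cv2.minEnclosingCircle(P[:,:2].astype(np.float32)))
"
```

```text
clock 39.80 pos [0.5029 0.1589 0.1852] yawy 75.11 tilt [-0.001  0.002] w 0.0557 q6 -1.22 F [-0.3 -0.4  0.6] g 0.0
(0.4624, 0.2521, 0.17) -> [0.2104, 0.2655, 0.0513] roll 0.0024 rows 3
105 [0.4631 0.2534 0.0775] ((0.46471330523490906, 0.2530450224876404), 0.012171043083071709)
cap 87 [ 0.5499 -0.1083  0.0664] ((0.5521222949028015, -0.11107518523931503), 0.015011818148195744)
```

Request:
drive_tool:
  targets:
    - [0.09, 0.11, 0, 0, 0.3]
    - [0.18, 0.22, 0, 0, 0.3]
    - [0.209, 0.266, 0, 0, 0.3]
    - [0.209, 0.266, 0, 0, 0.3]
    - [0.209, 0.266, 0.05, 0, 0.3]
    - [0.209, 0.266, 0.1, 0, 0.3]
    - [0.209, 0.266, 0.15, 0, 0.3]
    - [0.209, 0.266, 0.15, 0, 0.3]

```text
clock: 40.52
eef_pos: [0.4646, 0.2456, 0.1376]
tool_rot: [0.133, 0.991, -0.001, -0.002]
wrist_force: [-1.0, 0.3, -0.7]
width: 0.0553
grasp_force: 0.0
```

```bash
python3 -c "
from h import *
plan((.463,.2523,.0625),yaw=75)"
```

```text
clock 40.52 pos [0.4646 0.2456 0.1376] yawy 74.72 tilt [-0.004 -0.002] w 0.0553 q6 -1.03 F [-1.   0.3 -0.7] g 0.0
(0.463, 0.2523, 0.0625) -> [0.01, 0.0209, 0.2505] roll -0.0061 rows 2
```

Request:
drive_tool:
  targets:
    - [0.01, 0.02, 0, 0, 0.3]
    - [0.01, 0.02, 0.05, 0, 0.3]
    - [0.01, 0.02, 0.1, 0, 0.3]
    - [0.01, 0.02, 0.15, 0, 0.3]
    - [0.01, 0.02, 0.2, 0, 0.3]
    - [0.01, 0.02, 0.235, 0, 0.3]
    - [0.01, 0.02, 0.245, 0, 0.3]
    - [0.01, 0.02, 0.245, 0, 0.3]

```text
clock: 41.18
eef_pos: [0.4642, 0.2541, 0.066]
tool_rot: [0.132, 0.991, -0.0, -0.0]
wrist_force: [0.7, -0.2, 0.6]
width: 0.0558
grasp_force: 0.0
```

Request:
drive_tool:
  targets:
    - [0, 0, 0, 0, 0]
    - [0, 0, 0, 0, -0.2]
    - [0, 0, 0, 0, -0.4]
    - [0, 0, 0, 0, -0.5]
    - [0, 0, 0, 0, -0.6]
    - [0, 0, 0, 0, -0.7]
    - [0, 0, 0, 0, -0.7]
    - [0, 0, 0, 0, -0.7]
    - [0, 0, 0, 0, -0.7]
  grip_force: 30

```text
clock: 41.93
eef_pos: [0.4645, 0.2542, 0.0669]
tool_rot: [0.132, 0.991, 0.0, 0.001]
wrist_force: [-0.3, -1.6, 5.5]
width: 0.021
grasp_force: 29.2
```

Request:
drive_tool:
  targets:
    - [0, 0, -0.01, 0, -0.7]
    - [0, 0, -0.03, 0, -0.7]
    - [0, 0, -0.07, 0, -0.7]
    - [0, 0, -0.12, 0, -0.7]
    - [0, 0, -0.18, 0, -0.7]
    - [0, 0, -0.24, 0, -0.7]
    - [0, 0, -0.3, 0, -0.7]
    - [0, 0, -0.35, 0, -0.7]
    - [0, 0, -0.38, 0, -0.7]
    - [0, 0, -0.4, 0, -0.7]
    - [0, 0, -0.4, 0, -0.7]

```text
clock: 42.85
eef_pos: [0.4644, 0.2545, 0.1871]
tool_rot: [0.132, 0.991, 0.0, 0.001]
wrist_force: [-0.3, 1.0, -1.5]
width: 0.0217
grasp_force: 29.5
```

```bash
python3 -c "
from h import *
plan((.5534,.054,.185),yaw=75)"
```

```text
clock 42.85 pos [0.4644 0.2545 0.1871] yawy 74.82 tilt [0.002 0.001] w 0.0217 q6 -1.02 F [-0.3  1.  -1.5] g 29.5
(0.5534, 0.054, 0.185) -> [-0.4613, -0.5673, 0.0072] roll -0.0041 rows 6
```

Request:
drive_tool:
  targets:
    - [-0.01, -0.02, 0, 0, -0.7]
    - [-0.04, -0.05, 0, 0, -0.7]
    - [-0.08, -0.1, 0, 0, -0.7]
    - [-0.14, -0.17, 0, 0, -0.7]
    - [-0.2, -0.24, 0, 0, -0.7]
    - [-0.26, -0.31, 0, 0, -0.7]
    - [-0.32, -0.39, 0, 0, -0.7]
    - [-0.38, -0.46, 0, 0, -0.7]
    - [-0.42, -0.52, 0, 0, -0.7]
    - [-0.45, -0.555, 0, 0, -0.7]
    - [-0.461, -0.567, 0, 0, -0.7]
    - [-0.461, -0.567, 0, 0, -0.7]

```text
clock: 43.85
eef_pos: [0.5531, 0.0525, 0.1855]
tool_rot: [0.133, 0.991, 0.0, -0.0]
wrist_force: [0.4, 1.0, -1.1]
width: 0.0215
grasp_force: 29.5
```

```bash
python3 - <<'E'
from h import *
f=snap('wrist','w7'); plan((.5534,.054,.075),yaw=75); X=cloud(f)
g=snap('side','s6')
for n,f in(("w",f),("s",g)):
    X=cloud(f); d=np.hypot(X[...,0]-.5534,X[...,1]-.054)
    m=(X[...,2]>.118)&(X[...,2]<.146)&(d<.045); P=X[m]
    print(n,m.sum(),P.mean(0).round(4),cv2.minAreaRect(P[:,:2].astype(np.float32)))
    h=cv2.cvtColor(f["p"],cv2.COLOR_RGB2HSV); H,S=h[...,0].astype(int),h[...,1]
    m=((H<6)|(H>174))&(S>150)&(X[...,2]<.03)&(d<.08); v,u=np.nonzero(m)
    Q=np.array([ray(f,a,b,.012)[:2] for a,b in zip(u,v)],np.float32); print("felt",m.sum(),cv2.minAreaRect(Q))
E
```

```text
clock 43.90 pos [0.5525 0.0537 0.1855] yawy 74.74 tilt [-0.002  0.001] w 0.0212 q6 -1.41 F [-0.3  0.8 -0.2] g 29.5
(0.5534, 0.054, 0.075) -> [-0.0034, 0.0018, 0.3683] roll -0.0057 rows 3
w 2031 [0.5428 0.055  0.1396] ((0.549271285533905, 0.0511237233877182), (0.027952590957283974, 0.04974142089486122), 12.159089088439941)
felt 3107 ((0.5534353852272034, 0.05349186807870865), (0.05797203257679939, 0.09288051724433899), 0.805141031742096)
s 204 [0.5491 0.0663 0.1354] ((0.548268735408783, 0.05379091948270798), (0.02996920980513096, 0.05756429582834244), 12.069045066833496)
felt 498 ((0.5526403188705444, 0.05813225358724594), (0.059329841285943985, 0.09312260150909424), 0.18133093416690826)
```

View pics/w7.png

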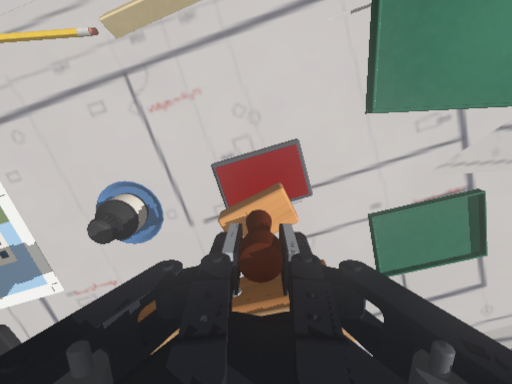

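The wrist view shows the bottle upright in its saucer at (130,212), the pad at (262,180) and the stamp in the jaws. By the numbers, its foot lies about 3 mm to the robot side and 2 mm to the right of the TCP. I'll correct for that and lower it.

Request:
drive_tool:
  targets:
    - [-0.01, 0.011, 0.02, 0, -0.7]
    - [-0.01, 0.011, 0.06, 0, -0.7]
    - [-0.01, 0.011, 0.11, 0, -0.7]
    - [-0.01, 0.011, 0.17, 0, -0.7]
    - [-0.01, 0.011, 0.23, 0, -0.7]
    - [-0.01, 0.011, 0.28, 0, -0.7]
    - [-0.01, 0.011, 0.32, 0, -0.7]
    - [-0.01, 0.011, 0.34, 0, -0.7]
    - [-0.01, 0.011, 0.35, 0, -0.7]
    - [-0.01, 0.011, 0.35, 0, -0.7]

```text
clock: 44.78
eef_pos: [0.5563, 0.0571, 0.0806]
tool_rot: [0.132, 0.991, 0.0, -0.001]
wrist_force: [-0.3, 0.1, -0.4]
width: 0.0217
grasp_force: 29.5
```

```bash
python3 - <<'E'
from h import *
plan((.5564,.056,.0752)); f=snap('wrist'); X=cloud(f); d=np.hypot(X[...,0]-.5534,X[...,1]-.054)
m=(X[...,2]>.024)&(X[...,2]<.038)&(d<.045); P=X[m]
print(m.sum(),P.mean(0).round(4),cv2.minAreaRect(P[:,:2].astype(np.float32)))
h=cv2.cvtColor(f["p"],cv2.COLOR_RGB2HSV); H,S=h[...,0].astype(int),h[...,1]
m=((H<6)|(H>174))&(S>150)&(X[...,2]<.022)&(d<.08); v,u=np.nonzero(m)
Q=np.array([ray(f,a,b,.012)[:2] for a,b in zip(u,v)],np.float32); print("felt",m.sum(),cv2.minAreaRect(Q))
E
```

```text
clock 44.78 pos [0.5563 0.0571 0.0806] yawy 74.88 tilt [-0.001  0.   ] w 0.0217 q6 -1.40 F [-0.3  0.1 -0.4] g 29.5
(0.5564, 0.056, 0.0752) -> [-0.0014, -0.0034, 0.0178] roll 0 rows 1
1853 [0.5462 0.0601 0.0352] ((0.5524813532829285, 0.05560190603137016), (0.027848558500409126, 0.04998430237174034), 12.477944374084473)
felt 3946 ((0.5535534024238586, 0.05380476638674736), (0.05864422023296356, 0.0937596783041954), 0.8675328493118286)
```

Request:
drive_tool:
  targets:
    - [-0.005, -0.005, 0.005, 0, -0.7]
    - [-0.005, -0.005, 0.01, 0, -0.7]
    - [-0.005, -0.005, 0.015, 0, -0.7]
    - [-0.005, -0.005, 0.018, 0, -0.7]
    - [-0.005, -0.005, 0.018, 0, -0.7]

```text
clock: 45.25
eef_pos: [0.5576, 0.0543, 0.0758]
tool_rot: [0.132, 0.991, 0.0, -0.0]
wrist_force: [1.4, -0.8, -1.8]
width: 0.0209
grasp_force: 29.5
```

Request:
drive_tool:
  targets:
    - [0, 0, 0.002, 0, -0.7]
    - [0, 0, 0.003, 0, -0.7]
    - [0, 0, 0.003, 0, -0.7]

```text
clock: 45.5
eef_pos: [0.5579, 0.0543, 0.0751]
tool_rot: [0.132, 0.991, -0.0, 0.0]
wrist_force: [-0.3, 0.0, -0.1]
width: 0.0214
grasp_force: 29.5
```

Request:
drive_tool:
  targets:
    - [0.001, 0.002, 0.002, 0, -0.7]
    - [0.001, 0.002, 0.004, 0, -0.7]
    - [0.001, 0.002, 0.004, 0, -0.7]

```text
clock: 45.75
eef_pos: [0.5586, 0.0542, 0.0749]
tool_rot: [0.132, 0.991, -0.001, 0.001]
wrist_force: [-0.8, -2.3, 7.8]
width: 0.021
grasp_force: 30.0
```

Contact. I'll release, rise, and check everything by numbers.

Request:
drive_tool:
  targets:
    - [0, 0, -0.003, 0, -0.5]
    - [0, 0, -0.003, 0, -0.3]
    - [0, 0, -0.003, 0, -0.2]
    - [0, 0, -0.003, 0, -0.1]
    - [0, 0, -0.003, 0, 0]
    - [0, 0, -0.003, 0, 0]
    - [0, 0, -0.06, 0, 0]
    - [0, 0, -0.14, 0, 0]
    - [0.05, 0, -0.25, 0, 0]
    - [0.15, 0, -0.36, 0, 0]
    - [0.3, 0, -0.45, 0, 0]
    - [0.3, 0, -0.45, 0, 0]

```text
clock: 46.75
eef_pos: [0.4667, 0.0798, 0.2109]
tool_rot: [0.132, 0.991, 0.0, -0.001]
wrist_force: [-0.4, 0.9, -0.6]
width: 0.0426
grasp_force: 0.0
```

Request:
drive_tool:
  targets:
    - [0, 0, -0.1, 0, 0.2]
    - [0, 0, -0.2, 0, 0.2]
    - [0, 0, -0.25, 0, 0.2]
    - [0, 0, -0.25, 0, 0.2]
    - [0, 0, -0.25, 0, 0.2]

```text
clock: 47.17
eef_pos: [0.471, 0.0787, 0.2838]
tool_rot: [0.132, 0.991, 0.0, 0.001]
wrist_force: [0.6, 0.3, -0.4]
width: 0.0513
grasp_force: 0.0
```

```bash
python3 - <<'E'
from h import *
plan()
for n in("wrist","scene"):
    f=snap(n,n+"_end"); X=cloud(f); h=cv2.cvtColor(f["p"],cv2.COLOR_RGB2HSV); H,S=h[...,0].astype(int),h[...,1]
    def top(z0,z1,x,y,R,nm):
        m=(X[...,2]>z0)&(X[...,2]<z1)&(np.hypot(X[...,0]-x,X[...,1]-y)<R); P=X[m]
        if len(P)>5: print(n,nm,len(P),"zmax %.3f"%P[:,2].max(),np.round(np.hstack([*cv2.minEnclosingCircle(P[:,:2].astype(np.float32))]),4),cv2.minAreaRect(P[:,:2].astype(np.float32)) if "foot" in nm else "")
    top(.08,.095,.5534,.054,.03,"stamptop");top(.024,.034,.5534,.054,.035,"stampfoot");top(.06,.075,.551,-.112,.03,"cap");top(.03,.042,.455,-.325,.03,"loupe")
    for nm,m,z in(("felt",((H<6)|(H>174))&(S>150)&(np.hypot(X[...,0]-.5534,X[...,1]-.054)<.08)&(X[...,2]<.022),.012),("saucer",(abs(H-107)<15)&(S>70)&(X[...,2]<.02)&(np.hypot(X[...,0]-.551,X[...,1]+.112)<.06),.007)):
        v,u=np.nonzero(m); Q=np.array([ray(f,a,b,z)[:2] for a,b in zip(u,v)],np.float32); print(n,nm,cv2.minAreaRect(Q))
E
```

```text
clock 47.17 pos [0.471  0.0787 0.2838] yawy 74.81 tilt [ 0.002 -0.   ] w 0.0513 q6 -1.37 F [ 0.6  0.3 -0.4] g 0.0
wrist stamptop 215 zmax 0.088 [0.554  0.0531 0.0115] 
wrist stampfoot 438 zmax 0.034 [0.554  0.0531 0.0278] ((0.5537327527999878, 0.05271676555275917), (0.028265461325645447, 0.05035577714443207), 11.264342308044434)
wrist cap 301 zmax 0.069 [ 0.548  -0.1113  0.0147] 
wrist loupe 213 zmax 0.039 [ 0.4556 -0.3234  0.022 ] 
wrist felt ((0.5536852478981018, 0.05334614962339401), (0.05678582563996315, 0.09203588217496872), 1.4625625610351562)
wrist saucer ((0.5471068024635315, -0.1094176322221756), (0.07206955552101135, 0.070563405752182), 23.087318420410156)
scene stamptop 67 zmax 0.089 [0.5573 0.0534 0.0121] 
scene stampfoot 160 zmax 0.034 [0.5566 0.0535 0.0275] ((0.5571388006210327, 0.0534101203083992), (0.028382331132888794, 0.05299351364374161), 11.990377426147461)
scene cap 83 zmax 0.071 [ 0.5515 -0.1104  0.0144] 
scene loupe 90 zmax 0.040 [ 0.4573 -0.3242  0.0231] 
scene felt ((0.5555049180984497, 0.054077498614788055), (0.057609688490629196, 0.0928540751338005), 1.8634768724441528)
scene saucer ((0.5505493879318237, -0.10705408453941345), (0.07530828565359116, 0.06256318092346191), 24.916419982910156)
```

```bash
python3 - <<'E'
from h import *
for n in("wrist_end","scene_end"):
    f=np.load(n+".npz"); X=cloud(f)
    m=(X[...,2]>.048)&(X[...,2]<.066)&(X[...,0]>.58)&(X[...,0]<.64)&(abs(X[...,1]+.032)<.035); P=X[m]; print(n,"handle",len(P),cv2.minAreaRect(P[:,:2].astype(np.float32)),np.percentile(P[:,0],[5,50]).round(4))
from rig import r
print(r.hand_in())
E
```

```text
wrist_end handle 282 ((0.6286957859992981, -0.027681270614266396), (0.02210528776049614, 0.05485117807984352), 0.3527199923992157) [0.6185 0.623 ]
scene_end handle 105 ((0.6302273869514465, -0.029881630092859268), (0.057298120111227036, 0.019324569031596184), 89.88199615478516) [0.622  0.6254]
the job is handed in; nothing more can be done
None
```

The job is handed in at 47 s of the 141 s allowed, but I viewed 15 pictures against the limit of 14: the loupe stands upright on the register mark, the drawer is pushed shut to its stop, and the bottle and stamp stand upright in the middle of the saucer and ink pad, all within about 2 mm by camera.

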